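# Set up the fudge cutter for a portion cut

## Robot

A 7-joint arm with a two-finger parallel gripper is mounted at the origin on the work surface. World frame = base frame: x ahead of the robot, y to its left, z up, the work surface at z = 0. Lengths are in m, angles in rad, forces in N, time in s.
With the tool pointing down it reaches from about 0.425 to 0.925 m from the base axis. Payload 6.8 kg.
Tool frame: the origin (TCP) lies midway between the tips of the shut fingers; the grasp point (between the pads) lies 19 mm behind it; z points along the fingers, y is the direction in which the jaws open and shut (so a half turn about z gives the same grasp; the last joint's range is limited). The gripper opens to 85 mm and grips with 20 to 120 N. Pads are 22 mm wide; open, the fingers measure 114 mm over their backs; the gripper's body (76 mm by 85 mm) begins 54 mm behind the grasp point. The pads swing forward as they close: fully open they stand 13 mm farther back than shut.
Start: joints at [-1.408, 0.477, 0.022, 1.555, -0.011, 1.109, -0.083], TCP at [0.181, 0.65, 0.231] pointing down, gripper open.
Joint ranges: [-2.96, 2.96], [-0.34, 2.1], [-1.41, 1.46], [0.24, 2.44], [-1.37, 4.51], [0.17, 1.92], [-2.96, 2.96]. Speed limits (rad/s): [2.39, 2.39, 3.14, 3.14, 3.14, 3.14, 3.14].

## Interface

Orientations are given as a rotation vector (axis times angle).
In Python, from bench import r, imaging gives the robot as it stands.
- The arm moves only by the tool jog_arm, never from a script. Its argument "rows" is a list of rows, each an object with "delta_rot": the turn, a rotation vector about the tool's x, y, z in degrees, a list of three; "xyz": the shift along the tool's x, y, z in cm, a list of three; "fingers": the closure, from 0 (fully open) to 1 (shut). A call has exactly 5 rows; each row is the pose to reach, as a shift and turn from the pose measured when the call began, along the tool's axes at that moment; what a row does not reach only later rows make up. A row lasts 1/12 s, in which the tool goes at most 41.7 mm and 7.16 degrees, less where a joint would pass 70% of its speed; a pose out of reach is approached as far as the arm can. A call with a gripper value outside its range is refused whole. The fingers move at their own pace and stop on an object; "grip_force" is the grip in N (left out, the last holds). Time passes only in rows, so rows that repeat a pose let the fingers close, or fill a call up. It gives the time, the measured TCP pose, the force and the opening at its end, in the units of the state.
- r.get_obs(): the state, without advancing time (a new reading comes with each control period).
- imaging.grab_frame(name): name is "scene" or "top" or "wrist"; returns the picture (480x640x3 uint8, blue, green, red); there is no depth.
- imaging.camera_info(name): a dict with "camera_matrix" (3x3 intrinsics, pixels), "xyz" and "attitude" of the camera in the world. Camera axes: x right, y down, z forward; pixel columns grow to the right and rows downward; lengths in m; the calibration is good to about 2 mm. A picture is of the moment at which its call begins: read the wrist's pose just before it. camera_info takes no time and is no camera call; for the wrist camera it gives the pose at the moment of the call.
- r.hand_in(): hands the job in, once; it reports no verdict.
Trained networks look in the newest picture that a camera, given by its name, has taken for a name from the list of things; names that differ only in an ending like _2 or _b are one class to them, and where a whole thing is asked for, a point or a joint stands for the part that bears it (a point fixed in the world has none). Each returns a list of dicts, best first, with "conf" (0 to 1); they miss things now and then, are a little off and sometimes report something else, mostly with a low value. They report only what shows in the picture. A call takes as long as a camera call. They do not tell look-alikes from the thing itself.
- imaging.find_in(camera, query): "position" ([column, row] in pixels, amid what is visible of it).
- imaging.cut_out(camera, query): "region" (480x640 bool, what is visible of it) and "position" ([column, row] in pixels, amid what is visible of it).
- imaging.tip_of(camera, query): "position" ([column, row] in pixels: a listed point, or the origin of a listed thing).
The state is a dict: "clock": time; "joints": joint angles; "qvel": joint speeds; "tau": joint torques, N m; "tcp_pos": TCP position; "orientation": TCP orientation; "contact_force": force on the tool from outside, world axes, zero at the start; "moment": the same for the moment, N m; "grip_width": finger opening in m.
Only numpy, scipy, OpenCV 4.12 (cv2) and the standard library are available. Lean on these libraries where they do the work, as an engineer would, in place of code of your own. Each camera call takes 0.05 s, during which the arm holds its last target.

## Task

Set up the fudge cutter for its next cut: slide the length stop until its pointer lines up with the memory clip on the scale and lock it with its clamp lever, turned clockwise to its end. Then lay every bar of fudge from the marble slab flat on the board, lengthwise along the fence and side by side, packed tight against the fence and against one another with their ends butted against the stop. Last, lay the aluminium straightedge on the board flush along the free side of the front bar, between the stop and the knife slot without covering the slot, and leave the knife, the sweet jar and the gift box where they are.

Things in the scene. Friction and masses are not known exactly. Their poses are not given: they have to be found in the camera images.
- cutter: fudge cutter, fixed: beech board 20 mm high, aluminium fence along its far edge. Origin at bench height where the fence's face (plane x=0) meets the knife slot (dark line along x at y=0). x points away from the robot through the fence, y left along it. Board x -265..45, y -250..85 mm; fence x 0..30, 35 mm above the board. Bars pack along y: n bars reach to x = -30 n mm
- carriage (a joint): travel of the length stop along the fence, in m: 0 parked at the right end, growing to the left (towards +y of the cutter and the knife slot), up to 0.10. It is stiff: it takes about 13 N to slide and stays where it is left, whatever the clamp does
- stop (a point): on the length stop, at the height of the board's top, moving with it; axes as the cutter's. x=0: fence face; y=0: stop face that the bars' right ends butt on. The stop is a steel arm (x -184..-2, y -12..0, z 1.5..31.5 mm from here) that can be gripped across its 12 mm from above; it hangs from an aluminium block on the fence (x -6..36, y -62..-2, top z 56 mm)
- pointer (a point): the black pointer of the length stop, behind the fence, in line with the stop face; axes as the cutter's
- clip: dark steel memory clip, 14 x 16 mm and 6 mm high, fixed on the scale strip behind the fence, its black ridge (at its own y=0) marking today's portion length; axes as the cutter's. The stop is set when the pointer is at the clip's y=0
- clamp (a joint): angle of the stop's clamp lever, rad: 0 loose, growing clockwise seen from above, end stop at 1.35 (locked). At 1.35 the lever lies across the fence, along the cutter's x. Friction about 0.08 N m; it stays where it is left
- clamp_grip (a point): middle of the clamp lever, a black wing 56 mm long (along this point's x), 12 mm thick (its y) and 24 mm high, this point being 12 mm below its top and 18 mm above the carriage block it turns on; the point lies on the pivot and turns with the lever. Grip it across its thickness
- slab: grey marble slab, 360 x 250 x 20 mm, fixed on the bench at the left; origin at the centre of its underside
- fudge1: bar of brown fudge, 200 mm long (its y), 30 mm wide (its x), 24 mm high, about 0.19 kg; origin at the centre of its underside. All bars are alike; three to five of them are present, starting side by side on the marble slab. It keeps its shape and may be pushed or gripped across its width
- fudge2: bar of brown fudge, 200 mm long (its y), 30 mm wide (its x), 24 mm high, about 0.19 kg; origin at the centre of its underside. All bars are alike; three to five of them are present, starting side by side on the marble slab. It keeps its shape and may be pushed or gripped across its width
- fudge3: bar of brown fudge, 200 mm long (its y), 30 mm wide (its x), 24 mm high, about 0.19 kg; origin at the centre of its underside. All bars are alike; three to five of them are present, starting side by side on the marble slab. It keeps its shape and may be pushed or gripped across its width
- fudge4: bar of brown fudge, 200 mm long (its y), 30 mm wide (its x), 24 mm high, about 0.19 kg; origin at the centre of its underside. All bars are alike; three to five of them are present, starting side by side on the marble slab. It keeps its shape and may be pushed or gripped across its width
- fudge5: bar of brown fudge, 200 mm long (its y), 30 mm wide (its x), 24 mm high, about 0.19 kg; origin at the centre of its underside. All bars are alike; three to five of them are present, starting side by side on the marble slab. It keeps its shape and may be pushed or gripped across its width
- rule: aluminium straightedge of T section, 120 mm long (its y), about 0.35 kg, starting on the bench at the right: a flat foot 60 mm wide (its x) and 8 mm thick with straight long edges at x = +-30 mm, and an upright rib 10 mm thick along its middle, 35 mm high in all, to grip. Origin at the centre of its underside
- knife: two-handled fudge knife, 380 mm long, lying beyond the cutter; origin at its middle. Leave it
- jar: clear jar of sweets with a steel lid, 100 mm across, 138 mm high; origin at the centre of its underside. Leave it
- giftbox: cardboard gift box with a pink lid, 92 x 92 x 49 mm; origin at the centre of its underside. Leave it
Mind the look-alikes: they are no part of the job. Leave any yellow look-alike of the fudge5 alone. Several things have the shape of the rule; the one meant has the colours described above.

How it is judged:
By the outcome, as a careful person would: the job done as asked, in the order asked, and still so for the second after the job is handed in, with the robot touching nothing.
Of fudge1, fudge2, fudge3, fudge4, fudge5 only 3 to 5 are there at a start; the rules pass over those that are not, and their reading is None.
At some moment in a run one of fudge1, fudge2, fudge3, fudge4, fudge5, rule may be knocked a few centimetres aside while the robot is not near it.
Once in a run the grip may slacken for a moment while it holds something.
It also fails if it takes over 210 s, if anything falls off the work surface, if the arm or the gripper's body presses on something with over 40 N, if the wrist force passes 120 N, or if a joint passes its speed limit or range.

## Working session

There is one attempt and no reset: what is moved stays moved. The work goes in short steps, Python scripts to look and compute and a tool call to move; the robot and the scene stay as the last step left them, time stands still between calls to the robot, and variables do not carry over. Pictures are saved under pics/ and viewed, and the job is handed in when it is done.

Besides the shell and the picture viewer there is one more tool, called after ">>>" by a JSON object that holds its "method" and its "body". jog_arm: Moves the arm, as the interface text tells. Its arguments: {"type":"object","properties":{"rows":{"type":"array","items":{"type":"object","properties":{"delta_rot":{"type":"array","items":{"type":"number"}},"xyz":{"type":"array","items":{"type":"number"}},"fingers":{"type":"number"}}}},"grip_force":{"type":"number"}},"required":["rows"]}

```bash
ls; mkdir -p pics
python3 - <<'E'
from bench import r, imaging
import cv2, numpy as np
print(r.get_obs())
for n in ("scene","top","wrist"):
    im=imaging.grab_frame(n); cv2.imwrite(f"pics/{n}0.png",im); c=imaging.camera_info(n); print(n,c)
E
```

```text
pics
{'clock': 0.0, 'joints': array([-1.40809248,  0.47778869,  0.0223644 ,  1.55644874, -0.01148142,
        1.10926969, -0.08306107]), 'qvel': array([ 6.11056236e-05, -5.87659312e-04, -2.92737109e-04, -6.03749026e-04,
       -9.50007051e-04,  1.62138601e-03,  3.90073586e-04]), 'tau': array([ 5.04474392e-04, -5.96449149e+01,  1.60835255e+00, -2.81198180e+01,
        1.25821255e-02,  9.51063121e-03,  1.32528578e-05]), 'tcp_pos': array([0.18044498, 0.64983247, 0.23033498]), 'orientation': array([-4.23994851e-01, -3.11276608e+00,  2.80240456e-03]), 'contact_force': array([ 0.13840383,  0.36063664, -1.07278487]), 'moment': array([0.01280919, 0.0305788 , 0.04054695]), 'grip_width': 0.08521335313465558}
scene {'camera_matrix': array([[491.64043837,   0.        , 309.03898394],
       [  0.        , 491.64043837, 237.36522032],
       [  0.        ,   0.        ,   1.        ]]), 'xyz': array([ 1.24061681, -0.16208571,  1.18318109]), 'attitude': array([-2.08602576, -1.64210886,  0.47105731])}
top {'camera_matrix': array([[464.76067415,   0.        , 313.83190578],
       [  0.        , 464.76067415, 231.5801121 ],
       [  0.        ,   0.        ,   1.        ]]), 'xyz': array([0.37005772, 0.03189042, 1.42578757]), 'attitude': array([-2.12405394,  2.16974082, -0.17078923])}
wrist {'camera_matrix': array([[392.40582984,   0.        , 311.34689677],
       [  0.        , 392.40582984, 244.53043841],
       [  0.        ,   0.        ,   1.        ]]), 'xyz': array([0.10190592, 0.67082368, 0.3734138 ]), 'attitude': array([2.28396566, 1.73635509, 0.28216851])}
```

View pics/scene0.png

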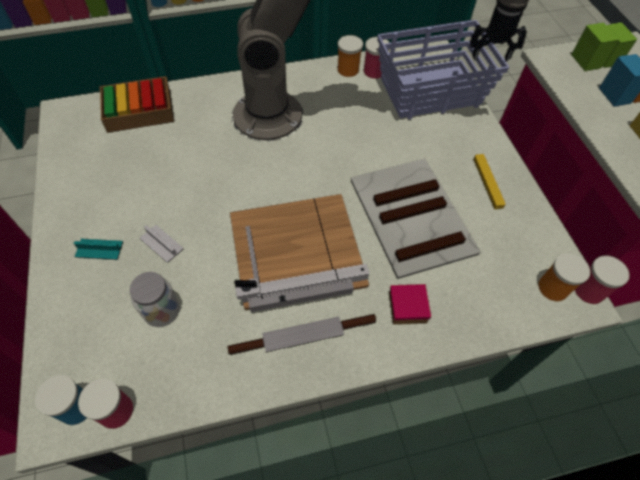

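View pics/top0.png

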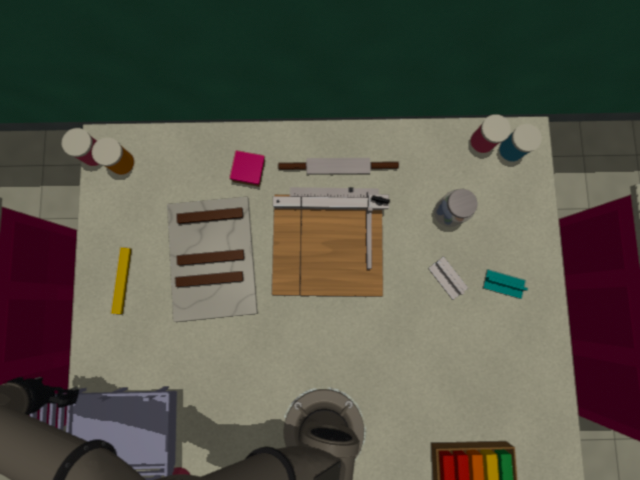

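View pics/wrist0.png

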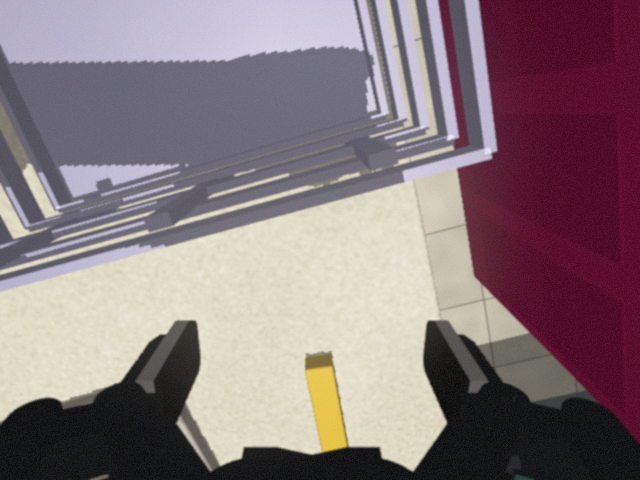

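```bash
cat > h.py <<'E'
from bench import r, imaging
import cv2, numpy as np
from scipy.spatial.transform import Rotation as R
np.set_printoptions(precision=4,suppress=True)
def cam(n):
    c=imaging.camera_info(n); return c["camera_matrix"],c["xyz"],R.from_rotvec(c["attitude"]).as_matrix()
def p2w(C,uv,z):
    K,t,M=C; d=M@np.linalg.inv(K)@np.array([uv[0],uv[1],1.]); s=(z-t[2])/d[2]; return t+s*d
def w2p(C,X):
    K,t,M=C; p=K@(M.T@(np.asarray(X,float)-t)); return p[:2]/p[2]
def show(im,name,roi=None,f=1):
    if roi: im=im[roi[1]:roi[3],roi[0]:roi[2]]
    cv2.imwrite(f"pics/{name}.png",cv2.resize(im,None,fx=f,fy=f,interpolation=cv2.INTER_CUBIC))
def pose():
    o=r.get_obs(); return o["tcp_pos"],R.from_rotvec(o["orientation"]),o
def yaw_of(Rm):  # direction of tool y (jaw) in world, deg
    m=Rm.as_matrix(); return np.degrees(np.arctan2(m[1,1],m[0,1]))
def down(jaw_deg):
    # tool z down, tool y = jaw direction
    a=np.radians(jaw_deg); y=np.array([np.cos(a),np.sin(a),0]); z=np.array([0,0,-1.]); x=np.cross(y,z)
    return R.from_matrix(np.column_stack([x,y,z]))
def go(p,jaw=None):
    """print tool-frame delta (cm, deg) to reach world p with jaw dir (mod 180, nearest)"""
    t,Rm,o=pose()
    d=Rm.inv().apply(np.asarray(p)-t)*100
    out=[d]
    if jaw is not None:
        c=[(Rm.inv()*down(j)).as_rotvec(degrees=True) for j in (jaw,jaw+180)]
        out.append(min(c,key=np.linalg.norm))
    print("clk %.2f tcp"%o["clock"],t,"jaw %.1f"%yaw_of(Rm),"F",o["contact_force"],"w %.4f"%o["grip_width"])
    print(" dxyz cm",*out)
E
python3 - <<'E'
from h import *
im=imaging.grab_frame("top");C=cam("top")
print(w2p(C,[0,0,0]))
show(im,"t1",(150,140,540,330),2)
s=imaging.grab_frame("scene");show(s,"s1",(120,140,520,370),2)
for q in ("cutter","clip","pointer","stop","clamp_grip","fudge1","rule","slab","jar","knife","giftbox"):
    print(q,[(d["position"],round(d["conf"],2)) for d in imaging.tip_of("top",q)],[(d["position"],round(d["conf"],2)) for d in imaging.tip_of("scene",q)])
print(pose()[2]["clock"])
E
```

```text
[324.2577 430.2364]
cutter [([304.4, 212.3], 0.85)] [([335.8, 278.0], 0.69)]
clip [([350.3, 194.1], 0.45)] [([413.2, 210.9], 0.63), ([282.1, 300.1], 0.41)]
pointer [([368.9, 189.4], 0.83), ([209.8, 279.3], 0.5)] [([261.9, 295.2], 0.84), ([407.2, 310.0], 0.7)]
stop [([365.5, 209.4], 0.85), ([447.2, 212.1], 0.6)] [([259.9, 289.3], 0.55)]
clamp_grip [([380.1, 200.2], 0.63)] [([245.9, 281.1], 0.57), ([156.9, 244.6], 0.45)]
fudge1 [([210.3, 252.4], 0.8), ([209.5, 277.2], 0.77), ([122.6, 280.2], 0.66), ([211.2, 215.6], 0.62)] [([425.4, 246.8], 0.79), ([411.3, 213.2], 0.76), ([485.1, 180.4], 0.67), ([405.7, 197.4], 0.55)]
rule [([441.1, 279.1], 0.86), ([505.6, 285.1], 0.83), ([367.8, 188.7], 0.33)] [([100.5, 252.0], 0.9), ([160.8, 246.4], 0.81)]
slab [([209.4, 256.5], 0.77), ([209.8, 278.8], 0.73)] [([407.4, 215.9], 0.76)]
jar [([448.0, 211.4], 0.71)] [([160.4, 311.5], 0.63)]
knife [([339.3, 166.5], 0.77)] [([300.6, 338.7], 0.89)]
giftbox [([249.8, 171.1], 0.87), ([209.6, 215.3], 0.32)] [([409.0, 308.0], 0.93)]
1.35
```

View pics/t1.png

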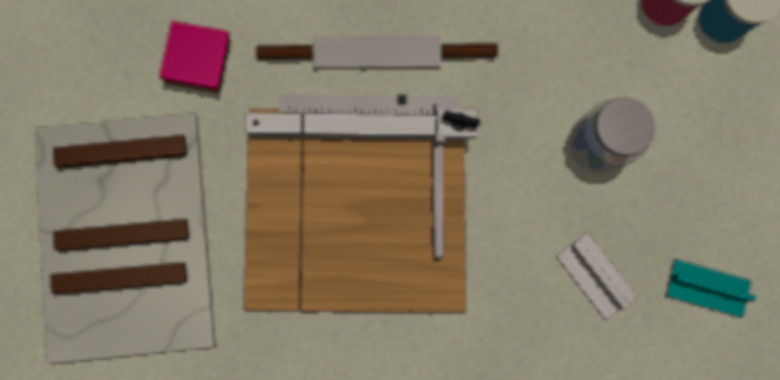

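View pics/s1.png

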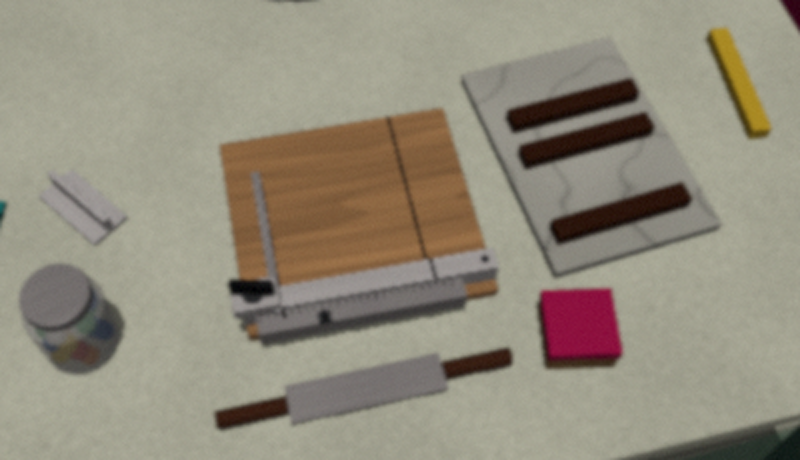

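Run:
```python
from h import *
C=cam("top")
def f(u,v,z): return p2w(C,(150+u/2,140+v/2),z)
for n,uv,z in (("bl",(244,310),.02),("br",(466,312),.02),("tl",(248,108),.02),("slotbot",(301,311),.02),("slot at fence",(303,137),.02),("stop end R",(438,258),.05),("stop top",(438,140),.05),("clip",(402,99),.02),("bar1",(120,151),.044),("bar2",(121,234),.044),("bar3",(119,278),.044),("rule",(597,277),.02)):
    print(n,f(*uv,z))
go([.6,-.15,.4],90)
```

```text
bl [0.3935 0.1473 0.02  ]
br [ 0.3834 -0.1853  0.02  ]
tl [0.7033 0.1385 0.02  ]
slotbot [0.3902 0.062  0.02  ]
slot at fence [0.6558 0.0543 0.02  ]
stop end R [ 0.4631 -0.1427  0.05  ]
stop top [ 0.6409 -0.1498  0.05  ]
clip [ 0.7127 -0.1004  0.02  ]
bar1 [0.635  0.3303 0.044 ]
bar2 [0.5093 0.3274 0.044 ]
bar3 [0.444  0.3296 0.044 ]
rule [ 0.4314 -0.3856  0.02  ]
clk 1.35 tcp [0.1805 0.6504 0.2313] jaw 74.5 F [-0.2919 -0.2261  0.532 ] w 0.0853
 dxyz cm [-61.8282 -65.9053 -16.8721] [  0.0021  -0.0004 -15.5154]
```

>>> {"method": "jog_arm", "body": {"rows": [{"xyz":[-2.7,-2.9,-1],"delta_rot":[0,0,-3]},{"xyz":[-5.4,-5.8,-2],"delta_rot":[0,0,-6]},{"xyz":[-8,-8.6,-3],"delta_rot":[0,0,-9]},{"xyz":[-10.7,-11.4,-4],"delta_rot":[0,0,-12]},{"xyz":[-13.4,-14.3,-5],"delta_rot":[0,0,-15.5]}]}}

```text
$.rows[0]: bad value
```

```bash
python3 -c "
from h import *
go([.6,-.15,.35],90)"
```

```text
clk 1.35 tcp [0.1805 0.6504 0.2313] jaw 74.5 F [-0.2919 -0.2261  0.532 ] w 0.0853
 dxyz cm [-61.8282 -65.9055 -11.8721] [  0.0021  -0.0004 -15.5154]
```

>>> {"method": "jog_arm", "body": {"rows": [{"xyz":[-2.7,-2.9,-1],"delta_rot":[0,0,-3],"fingers":0},{"xyz":[-5.4,-5.8,-2],"delta_rot":[0,0,-6],"fingers":0},{"xyz":[-8,-8.6,-3],"delta_rot":[0,0,-9],"fingers":0},{"xyz":[-10.7,-11.4,-4],"delta_rot":[0,0,-12],"fingers":0},{"xyz":[-13.4,-14.3,-5],"delta_rot":[0,0,-15.5],"fingers":0}], "grip_force": 40}}

```text
clock: 1.77
tcp_pos: [0.2721, 0.4752, 0.2818]
orientation: [-0.004, 3.141, 0.0]
contact_force: [1.1, -0.2, -0.1]
grip_width: 0.0856
```

```bash
python3 -c "
from h import *
go([.6,-.15,.35],90)"
```

```text
clk 1.77 tcp [0.2721 0.4752 0.2818] jaw 90.1 F [ 1.0851 -0.2159 -0.0779] w 0.0856
 dxyz cm [-32.6408 -62.5963  -6.8362] [0.0171 0.0097 0.1409]
```

>>> {"method": "jog_arm", "body": {"rows": [{"xyz":[-2,-3.5,-1],"delta_rot":[0,0,0],"fingers":0},{"xyz":[-4,-7,-2],"delta_rot":[0,0,0],"fingers":0},{"xyz":[-6,-10.5,-3],"delta_rot":[0,0,0],"fingers":0},{"xyz":[-8,-14,-4],"delta_rot":[0,0,0],"fingers":0},{"xyz":[-10,-17.5,-5],"delta_rot":[0,0,0],"fingers":0}]}}

```text
clock: 2.18
tcp_pos: [0.3726, 0.2994, 0.3323]
orientation: [-0.004, 3.141, 0.002]
contact_force: [1.8, 1.4, 0.5]
grip_width: 0.0852
```

>>> {"method": "jog_arm", "body": {"rows": [{"xyz":[-2,-3.5,0],"delta_rot":[0,0,0],"fingers":0},{"xyz":[-4,-7,-1],"delta_rot":[0,0,0],"fingers":0},{"xyz":[-6,-10.5,-1],"delta_rot":[0,0,0],"fingers":0},{"xyz":[-8,-14,-2],"delta_rot":[0,0,0],"fingers":0},{"xyz":[-10,-17.5,-2],"delta_rot":[0,0,0],"fingers":0}]}}

```text
clock: 2.6
tcp_pos: [0.4742, 0.1228, 0.354]
orientation: [-0.004, 3.138, 0.004]
contact_force: [0.6, 0.3, 0.6]
grip_width: 0.0852
```

>>> {"method": "jog_arm", "body": {"rows": [{"xyz":[-2,-3.5,0],"delta_rot":[0,0,0],"fingers":0},{"xyz":[-4,-7,0],"delta_rot":[0,0,0],"fingers":0},{"xyz":[-6,-10.5,0],"delta_rot":[0,0,0],"fingers":0},{"xyz":[-8,-14,0],"delta_rot":[0,0,0],"fingers":0},{"xyz":[-10,-17.5,0],"delta_rot":[0,0,0],"fingers":0}]}}

```text
clock: 3.02
tcp_pos: [0.5753, -0.0538, 0.3543]
orientation: [-0.004, 3.137, 0.005]
contact_force: [2.1, 0.2, 0.7]
grip_width: 0.0851
```

```bash
python3 -c "
from h import *
go([.6,-.15,.35],90)
im=imaging.grab_frame('wrist');show(im,'w1');print(imaging.camera_info('wrist'))
go([.6,-.15,.35],90)"
```

```text
clk 3.02 tcp [ 0.5753 -0.0538  0.3543] jaw 90.2 F [2.0975 0.1642 0.6737] w 0.0851
 dxyz cm [-2.441  -9.632   0.4078] [0.1796 0.2411 0.1599]
{'camera_matrix': array([[392.4058,   0.    , 311.3469],
       [  0.    , 392.4058, 244.5304],
       [  0.    ,   0.    ,   1.    ]]), 'xyz': array([ 0.495 , -0.0629,  0.4966]), 'attitude': array([2.0468, 2.0349, 0.3364])}
clk 3.07 tcp [ 0.5774 -0.0625  0.3542] jaw 89.7 F [ 2.5456 -6.1223  1.3657] w 0.0855
 dxyz cm [-2.3062 -8.7388  0.4603] [-0.1507  0.3621 -0.3455]
```

View pics/w1.png

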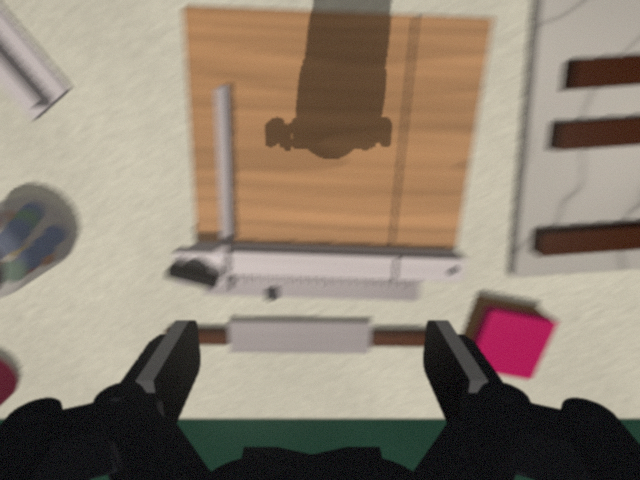

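```bash
python3 -c "
from h import *
go([.6,-.15,.35],90)
C=cam('wrist');im=imaging.grab_frame('wrist');np.save('c.npy',np.array([0]));import pickle;pickle.dump((C,im),open('w2.pkl','wb'))
show(im,'w2',(150,210,490,310),2.3)
show(im,'w2b',(170,0,510,260),2.2)
print(im.shape)
for q in ('clip','pointer','clamp_grip','stop'): print(q,[(d['position'],round(d['conf'],2)) for d in imaging.tip_of('wrist',q)])
go([.6,-.15,.35],90)"
```

```text
clk 3.07 tcp [ 0.5774 -0.0625  0.3542] jaw 89.7 F [ 2.5456 -6.1223  1.3657] w 0.0855
 dxyz cm [-2.3062 -8.7388  0.4603] [-0.1507  0.3621 -0.3455]
(480, 640, 3)
clip [([283.2, 289.6], 0.44), ([239.9, 285.2], 0.15)]
pointer [([243.7, 285.5], 0.69)]
clamp_grip [([208.4, 272.5], 0.58)]
stop [([246.0, 236.6], 0.82), ([625.0, 227.0], 0.69)]
clk 3.32 tcp [ 0.5744 -0.0508  0.3537] jaw 90.2 F [ 0.1111  0.2345 -0.7423] w 0.0849
 dxyz cm [-2.5202 -9.9355  0.3459] [0.2045 0.1659 0.2229]
```

View pics/w2.png

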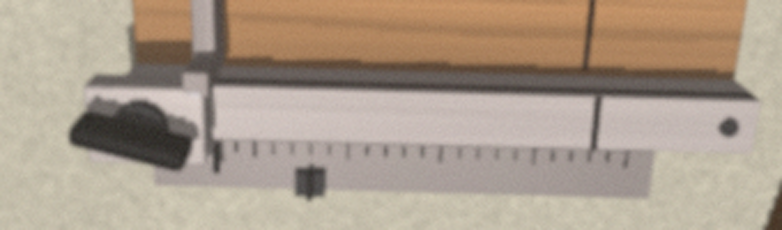

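View pics/w2b.png

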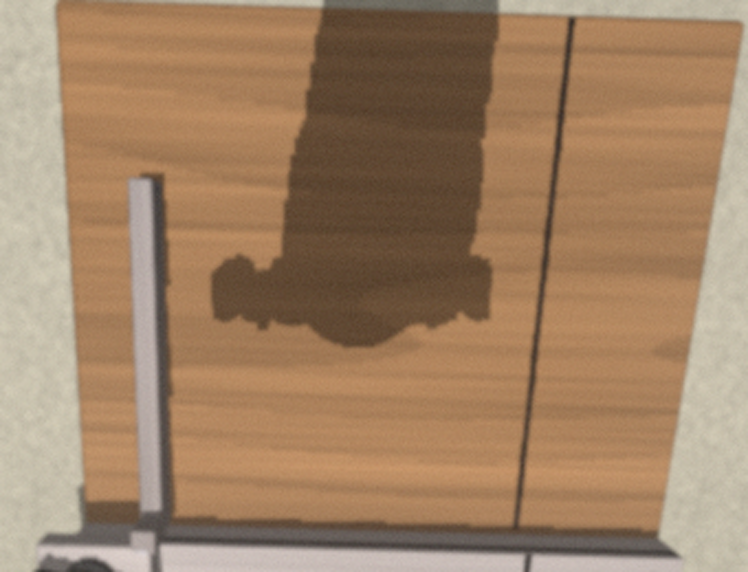

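```bash
python3 -c "
from h import *
import pickle
C,im=pickle.load(open('w2.pkl','rb'))
def a(u,v,z): return p2w(C,(150+u/2.3,210+v/2.3),z)
def b(u,v,z): return p2w(C,(170+u/2.2,v/2.2),z)
print('corner TL(-265,-250)',b(58,2,.02))
print('slot(-265,0)',b(572,18,.02)); print('TR(-265,85)',b(742,24,.02))
print('slot fence(0,0)',b(518,525,.02))
print('fence top left-of-slot front edge(0,0,55)',b(528,553,.055))
print('fence top back (30,0,55)',a(597,150,.055))
print('fence far left end (30,85,.055)',a(752,150,.055),'front',a(757,98,.055))
for z in (.02,.03,.04,.055): print('clip',a(310,182,z),'pt',a(217,160,z))
print('stop arm tip left',b(130,178,.0515),b(154,178,.0515),'at fence',b(140,510,.0515),b(160,510,.0515))
print('lever ends',a(85,130,.1),a(185,160,.1))
"
```

```text
corner TL(-265,-250) [ 0.385  -0.1853  0.02  ]
slot(-265,0) [0.3934 0.0626 0.02  ]
TR(-265,85) [0.3965 0.1451 0.02  ]
slot fence(0,0) [0.6511 0.0549 0.02  ]
fence top left-of-slot front edge(0,0,55) [0.6557 0.0529 0.055 ]
fence top back (30,0,55) [0.6867 0.0547 0.055 ]
fence far left end (30,85,.055) [0.6871 0.1369 0.055 ] front [0.6577 0.1356 0.055 ]
clip [ 0.7213 -0.1011  0.02  ] pt [ 0.7071 -0.1543  0.02  ]
clip [ 0.7165 -0.1003  0.03  ] pt [ 0.7026 -0.1524  0.03  ]
clip [ 0.7118 -0.0995  0.04  ] pt [ 0.6982 -0.1505  0.04  ]
clip [ 0.7047 -0.0983  0.055 ] pt [ 0.6915 -0.1476  0.055 ]
stop arm tip left [ 0.4656 -0.1503  0.0515] [ 0.4657 -0.1388  0.0515] at fence [ 0.6312 -0.1572  0.0515] [ 0.6313 -0.1464  0.0515]
lever ends [ 0.6556 -0.2006  0.1   ] [ 0.6714 -0.1543  0.1   ]
```

```bash
cat >> h.py <<'E'
O=np.array([.657,.0537]); YAW=-1.9
def cw(x,y,z=0):
    a=np.radians(YAW); return np.array([O[0]+x*np.cos(a)-y*np.sin(a),O[1]+x*np.sin(a)+y*np.cos(a),z])
def wc(p):
    a=np.radians(YAW); d=np.asarray(p[:2])-O; return np.array([d[0]*np.cos(a)+d[1]*np.sin(a),-d[0]*np.sin(a)+d[1]*np.cos(a)])
E
python3 -c "
from h import *
go(cw(-.08,-.206,.10),90+YAW)"
```

```text
clk 3.32 tcp [ 0.5744 -0.0508  0.3537] jaw 90.2 F [ 0.1111  0.2345 -0.7423] w 0.0849
 dxyz cm [ 0.5308 -9.9664 25.3372] [0.2072 0.1625 2.1229]
```

>>> {"method": "jog_arm", "body": {"rows": [{"xyz":[0.1,-2,4],"delta_rot":[0.2,0.2,1],"fingers":0},{"xyz":[0.2,-4,8],"delta_rot":[0.2,0.2,2.1],"fingers":0},{"xyz":[0.3,-6,11.5],"delta_rot":[0.2,0.2,2.1],"fingers":0},{"xyz":[0.4,-8,15],"delta_rot":[0.2,0.2,2.1],"fingers":0},{"xyz":[0.5,-10,18.5],"delta_rot":[0.2,0.2,2.1],"fingers":0}]}}

```text
clock: 3.73
tcp_pos: [0.5704, -0.1477, 0.1686]
orientation: [0.046, 3.141, 0.002]
contact_force: [0.1, 0.3, -0.0]
grip_width: 0.0855
```

```bash
python3 -c "
from h import *
C=cam('wrist');im=imaging.grab_frame('wrist');show(im,'w3')
go(cw(-.08,-.206,.028),90+YAW)"
```

```text
clk 3.78 tcp [ 0.5653 -0.1518  0.1618] jaw 88.1 F [-2.8999 -2.3559 -3.2615] w 0.0853
 dxyz cm [-0.6206  0.2596 13.3754] [-0.0758 -0.5871 -0.0384]
```

View pics/w3.png

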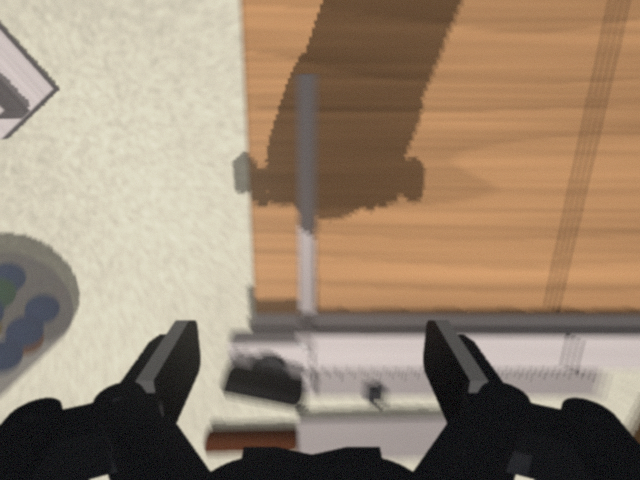

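>>> {"method": "jog_arm", "body": {"rows": [{"xyz":[-0.6,0.3,3],"delta_rot":[0,-0.5,0],"fingers":0},{"xyz":[-0.6,0.3,6],"delta_rot":[0,-0.5,0],"fingers":0},{"xyz":[-0.6,0.3,9],"delta_rot":[0,-0.5,0],"fingers":0},{"xyz":[-0.6,0.3,11],"delta_rot":[0,-0.5,0],"fingers":0},{"xyz":[-0.6,0.3,12.5],"delta_rot":[0,-0.5,0],"fingers":0}]}}

```text
clock: 4.2
tcp_pos: [0.5692, -0.1464, 0.0348]
orientation: [-0.049, -3.137, -0.001]
contact_force: [0.1, 0.1, 0.3]
grip_width: 0.0855
```

```bash
python3 -c "
from h import *
go(cw(-.08,-.206,.028),90+YAW)"
```

```text
clk 4.20 tcp [ 0.5692 -0.1464  0.0348] jaw 88.2 F [0.0882 0.1303 0.3238] w 0.0855
 dxyz cm [-0.1144 -0.3071  0.6817] [ 0.0205 -0.2333  0.1233]
```

>>> {"method": "jog_arm", "body": {"rows": [{"xyz":[-0.1,-0.3,0.4],"delta_rot":[0,0,0],"fingers":0.4},{"xyz":[-0.1,-0.3,0.6],"delta_rot":[0,0,0],"fingers":0.8},{"xyz":[-0.1,-0.3,0.6],"delta_rot":[0,0,0],"fingers":1},{"xyz":[-0.1,-0.3,0.6],"delta_rot":[0,0,0],"fingers":1},{"xyz":[-0.1,-0.3,0.6],"delta_rot":[0,0,0],"fingers":1}], "grip_force": 60}}

```text
clock: 4.62
tcp_pos: [0.5711, -0.1493, 0.0301]
orientation: [-0.048, -3.139, -0.001]
contact_force: [-0.1, 0.4, -0.1]
grip_width: 0.0255
```

```bash
python3 -c "
from h import *
im=imaging.grab_frame('wrist');show(im,'w4')
go(cw(-.08,-.206,.028),90+YAW)"
```

```text
clk 4.67 tcp [ 0.5709 -0.1494  0.03  ] jaw 88.2 F [-0.7092 -0.4285 -0.361 ] w 0.0173
 dxyz cm [ 0.0724 -0.0137  0.1989] [ 0.017  -0.1152  0.1393]
```

View pics/w4.png

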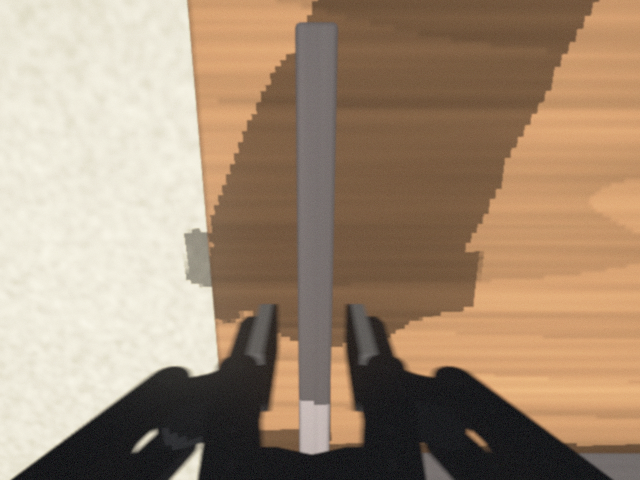

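>>> {"method": "jog_arm", "body": {"rows": [{"xyz":[0,0,0],"delta_rot":[0,0,0],"fingers":1},{"xyz":[0,0,0],"delta_rot":[0,0,0],"fingers":1},{"xyz":[0,0,0],"delta_rot":[0,0,0],"fingers":1},{"xyz":[0,0.5,0],"delta_rot":[0,0,0],"fingers":1},{"xyz":[0,1,0],"delta_rot":[0,0,0],"fingers":1}], "grip_force": 80}}

```text
clock: 5.08
tcp_pos: [0.571, -0.1451, 0.0304]
orientation: [0.054, 3.141, -0.011]
contact_force: [0.9, -13.6, -6.4]
grip_width: 0.0098
```

>>> {"method": "jog_arm", "body": {"rows": [{"xyz":[0,0.6,0],"delta_rot":[0,0,0],"fingers":1},{"xyz":[0,1.2,0],"delta_rot":[0,0,0],"fingers":1},{"xyz":[0,1.8,0],"delta_rot":[0,0,0],"fingers":1},{"xyz":[0,2.4,0],"delta_rot":[0,0,0],"fingers":1},{"xyz":[0,3,0],"delta_rot":[0,0,0],"fingers":1}]}}

```text
clock: 5.5
tcp_pos: [0.5719, -0.1213, 0.0304]
orientation: [0.06, 3.139, -0.022]
contact_force: [0.1, -14.1, -5.8]
grip_width: 0.0102
```

```bash
python3 -c "
from h import *
t,Rm,o=pose()
print(wc(t))
im=imaging.grab_frame('scene');show(im,'s2',(220,260,380,320),5)
go(cw(-.08,-.156,.03),90+YAW);print(wc(pose()[0]))"
```

```text
[-0.0793 -0.1777]
clk 5.55 tcp [ 0.5719 -0.1194  0.0303] jaw 87.9 F [ -0.1614 -11.0955  -3.4084] w 0.0102
 dxyz cm [0.0772 1.987  0.0093] [-0.726   0.085  -0.2212]
[-0.0793 -0.1759]
```

View pics/s2.png

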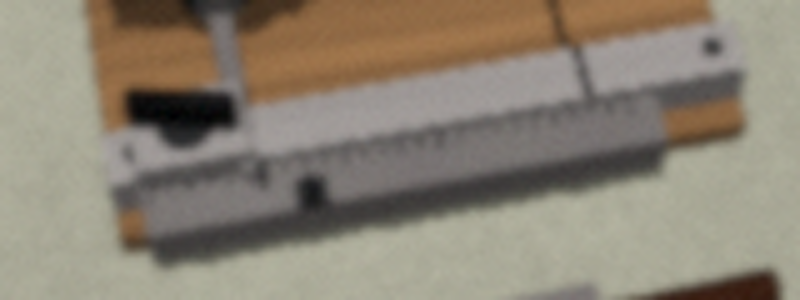

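>>> {"method": "jog_arm", "body": {"rows": [{"xyz":[0,0.6,0],"delta_rot":[0,0,0],"fingers":1},{"xyz":[0,1.2,0],"delta_rot":[0,0,0],"fingers":1},{"xyz":[0,1.6,0],"delta_rot":[0,0,0],"fingers":1},{"xyz":[0,1.8,0],"delta_rot":[0,0,0],"fingers":1},{"xyz":[0,1.8,0],"delta_rot":[0,0,0],"fingers":1}]}}

```text
clock: 5.97
tcp_pos: [0.5724, -0.1063, 0.0304]
orientation: [0.062, 3.138, -0.029]
contact_force: [0.7, -11.8, -3.5]
grip_width: 0.0104
```

```bash
python3 -c "
from h import *
im=imaging.grab_frame('scene');show(im,'s3',(220,260,380,320),5)
go(cw(-.08,-.156,.03),90+YAW);print(wc(pose()[0]))"
```

```text
clk 6.02 tcp [ 0.5724 -0.1063  0.0304] jaw 87.7 F [  1.1666 -11.0383  -3.5022] w 0.0103
 dxyz cm [0.0755 0.6693 0.0253] [-1.0458  0.1565 -0.3754]
[-0.0793 -0.1627]
```

View pics/s3.png

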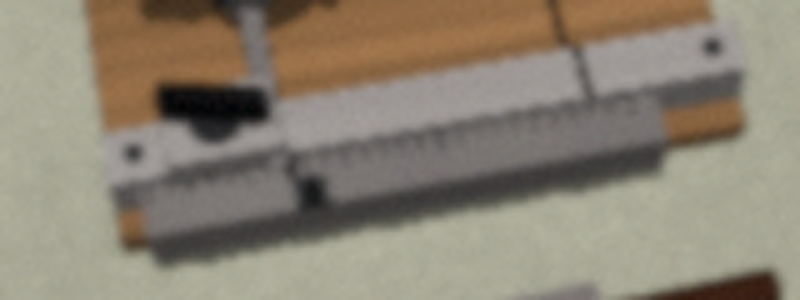

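>>> {"method": "jog_arm", "body": {"rows": [{"xyz":[0,0,0],"delta_rot":[0,0,0],"fingers":0.7},{"xyz":[0,0,0],"delta_rot":[0,0,0],"fingers":0.7},{"xyz":[0,0,0],"delta_rot":[0,0,0],"fingers":0.7},{"xyz":[0,0,-2],"delta_rot":[0,0,0],"fingers":0.6},{"xyz":[0,0,-5],"delta_rot":[0,0,0],"fingers":0.6}]}}

```text
clock: 6.43
tcp_pos: [0.5704, -0.1043, 0.0787]
orientation: [-0.061, -3.138, 0.028]
contact_force: [0.3, 0.4, 0.4]
grip_width: 0.0341
```

```bash
python3 -c "
from h import *
go(cw(-.03,-.156,.13),90+YAW);print(wc(pose()[0]))"
```

```text
clk 6.43 tcp [ 0.5704 -0.1043  0.0787] jaw 87.8 F [0.2547 0.4255 0.3675] w 0.0341
 dxyz cm [-5.119   0.4124 -5.153 ] [-1.0187 -0.1459 -0.3227]
[-0.0813 -0.1607]
```

>>> {"method": "jog_arm", "body": {"rows": [{"xyz":[0,0,-2.5],"delta_rot":[-1,0,0],"fingers":0.6},{"xyz":[0,0.2,-5],"delta_rot":[-1,0,-0.3],"fingers":0.6},{"xyz":[-1,0.4,-8],"delta_rot":[-1,0,-0.3],"fingers":0.6},{"xyz":[-1.5,0.4,-10],"delta_rot":[-1,0,-0.3],"fingers":0.6},{"xyz":[-1.5,0.4,-10],"delta_rot":[-1,0,-0.3],"fingers":0.6}]}}

```text
clock: 6.85
tcp_pos: [0.5899, -0.0987, 0.1835]
orientation: [0.05, 3.134, 0.0]
contact_force: [0.6, -1.1, 0.9]
grip_width: 0.0342
```

```bash
python3 -c "
from h import *
import pickle
imaging.grab_frame('wrist')
C=cam('wrist');im=imaging.grab_frame('wrist');pickle.dump((C,im),open('w5.pkl','wb'));show(im,'w5');show(im,'w5b',(200,260,440,440),3.2)
go(cw(-.08,-.156,.03),90+YAW);print(wc(pose()[0]))
for q in ('clip','pointer','clamp_grip','stop'): print(q,[(d['position'],round(d['conf'],2)) for d in imaging.tip_of('wrist',q)])
"
```

```text
clk 6.95 tcp [ 0.5865 -0.0984  0.1793] jaw 88.1 F [-0.3486  0.2667  0.5053] w 0.0339
 dxyz cm [ 1.4443 -0.171  14.9284] [ 0.0213 -0.0347  0.0403]
[-0.0655 -0.1543]
clip [([256.4, 358.2], 0.74), ([317.2, 368.0], 0.62)]
pointer [([305.9, 363.4], 0.96)]
clamp_grip [([257.9, 359.3], 0.96), ([305.8, 365.7], 0.17)]
stop [([306.7, 368.4], 0.61)]
```

View pics/w5.png

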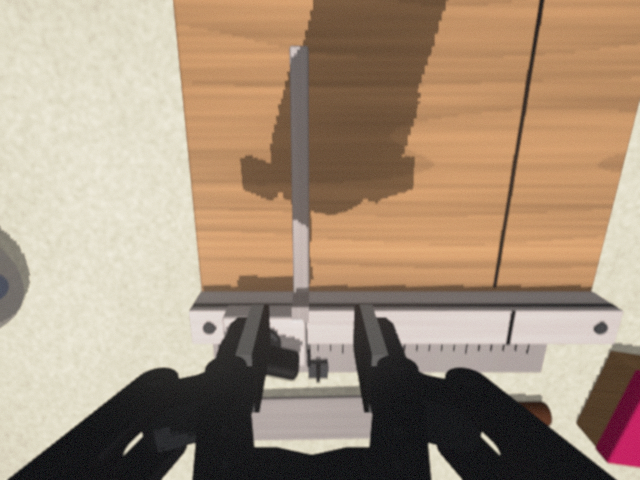

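View pics/w5b.png

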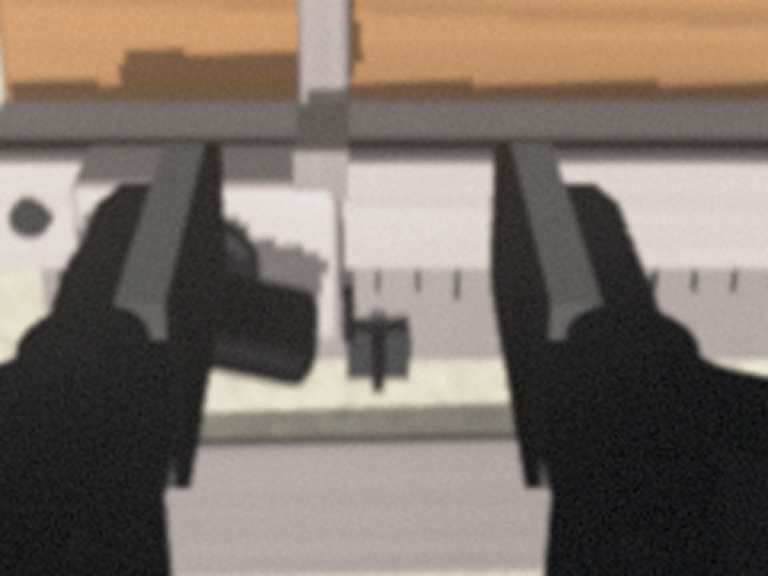

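```bash
python3 -c "
from h import *
go(cw(-.08,-.1635,.03),90+YAW)
"
```

```text
clk 7.15 tcp [ 0.5847 -0.0988  0.1772] jaw 88.1 F [-0.287   0.0877 -0.196 ] w 0.0341
 dxyz cm [ 1.2063 -0.8637 14.7304] [-0.012  -0.2913 -0.0212]
```

>>> {"method": "jog_arm", "body": {"rows": [{"xyz":[0.4,-0.4,3.5],"delta_rot":[0,-0.3,0],"fingers":0.6},{"xyz":[0.8,-0.8,7],"delta_rot":[0,-0.3,0],"fingers":0.6},{"xyz":[1.2,-0.9,10],"delta_rot":[0,-0.3,0],"fingers":0.6},{"xyz":[1.2,-0.9,13],"delta_rot":[0,-0.3,0],"fingers":0.6},{"xyz":[1.2,-0.9,14.5],"delta_rot":[0,-0.3,0],"fingers":0.6}]}}

```text
clock: 7.57
tcp_pos: [0.5683, -0.1071, 0.028]
orientation: [-0.053, -3.135, -0.0]
contact_force: [-0.4, -0.4, 0.6]
grip_width: 0.0339
```

>>> {"method": "jog_arm", "body": {"rows": [{"xyz":[0,0,0.3],"delta_rot":[0,0,0],"fingers":0.8},{"xyz":[0,0,0.3],"delta_rot":[0,0,0],"fingers":1},{"xyz":[0,0,0.3],"delta_rot":[0,0,0],"fingers":1},{"xyz":[0,0,0.3],"delta_rot":[0,0,0],"fingers":1},{"xyz":[0,0,0.3],"delta_rot":[0,0,0],"fingers":1}]}}

```text
clock: 7.98
tcp_pos: [0.5656, -0.1065, 0.0228]
orientation: [-0.052, -3.13, 0.0]
contact_force: [3.9, -2.4, -30.2]
grip_width: 0.0106
```

```bash
python3 -c "
from h import *
go(cw(-.08,-.156,.03),90+YAW);print(wc(pose()[0]))
"
```

```text
clk 7.98 tcp [ 0.5656 -0.1065  0.0228] jaw 88.1 F [  3.8523  -2.4022 -30.162 ] w 0.0106
 dxyz cm [-0.5963  0.7169 -0.7317] [-0.0245 -0.6565 -0.0104]
[-0.086  -0.1632]
```

>>> {"method": "jog_arm", "body": {"rows": [{"xyz":[0,0,0],"delta_rot":[0,0,0],"fingers":0.8},{"xyz":[0,0,-0.4],"delta_rot":[0,-0.6,0],"fingers":0.7},{"xyz":[0,0,-0.7],"delta_rot":[0,-0.6,0],"fingers":0.7},{"xyz":[0,0,-0.7],"delta_rot":[0,-0.6,0],"fingers":0.7},{"xyz":[0,0,-0.7],"delta_rot":[0,-0.6,0],"fingers":0.7}]}}

```text
clock: 8.4
tcp_pos: [0.567, -0.1068, 0.0314]
orientation: [0.053, 3.139, -0.001]
contact_force: [0.2, -0.0, -0.4]
grip_width: 0.0254
```

>>> {"method": "jog_arm", "body": {"rows": [{"xyz":[0,0,0],"delta_rot":[0,0,0],"fingers":0.9},{"xyz":[0,0,0],"delta_rot":[0,0,0],"fingers":1},{"xyz":[0,0,0],"delta_rot":[0,0,0],"fingers":1},{"xyz":[0,0,0],"delta_rot":[0,0,0],"fingers":1},{"xyz":[0,0,0],"delta_rot":[0,0,0],"fingers":1}], "grip_force": 50}}

```text
clock: 8.82
tcp_pos: [0.5678, -0.1067, 0.0325]
orientation: [0.052, 3.137, 0.0]
contact_force: [-1.8, 1.9, 7.8]
grip_width: 0.0109
```

```bash
python3 -c "
from h import *
go(cw(-.08,-.156,.03),90+YAW);print(wc(pose()[0]))
"
```

```text
clk 8.82 tcp [ 0.5678 -0.1067  0.0325] jaw 88.1 F [-1.7679  1.8925  7.771 ] w 0.0109
 dxyz cm [-0.3824  0.725   0.2555] [ 0.0111  0.218  -0.0149]
[-0.0838 -0.1632]
```

>>> {"method": "jog_arm", "body": {"rows": [{"xyz":[0,0.3,0],"delta_rot":[0,0,0],"fingers":1},{"xyz":[0,0.6,0],"delta_rot":[0,0,0],"fingers":1},{"xyz":[0,0.9,0],"delta_rot":[0,0,0],"fingers":1},{"xyz":[0,1.1,0],"delta_rot":[0,0,0],"fingers":1},{"xyz":[0,1.1,0],"delta_rot":[0,0,0],"fingers":1}]}}

```text
clock: 9.23
tcp_pos: [0.568, -0.1007, 0.0326]
orientation: [0.057, 3.136, -0.009]
contact_force: [0.7, -12.3, -5.0]
grip_width: 0.011
```

```bash
python3 -c "
from h import *
go(cw(-.08,-.1552,.03),90+YAW);print(wc(pose()[0]))
"
```

```text
clk 9.23 tcp [ 0.568  -0.1007  0.0326] jaw 87.9 F [  0.7291 -12.3238  -5.006 ] w 0.0110
 dxyz cm [-0.3813  0.2091  0.2598] [-0.3323  0.2992 -0.1924]
[-0.0838 -0.1573]
```

>>> {"method": "jog_arm", "body": {"rows": [{"xyz":[0,0.3,0],"delta_rot":[0,0,0],"fingers":1},{"xyz":[0,0.6,0],"delta_rot":[0,0,0],"fingers":1},{"xyz":[0,0.68,0],"delta_rot":[0,0,0],"fingers":1},{"xyz":[0,0.68,0],"delta_rot":[0,0,0],"fingers":1},{"xyz":[0,0.68,0],"delta_rot":[0,0,0],"fingers":1}]}}

```text
clock: 9.65
tcp_pos: [0.5681, -0.0986, 0.0326]
orientation: [0.062, 3.135, -0.018]
contact_force: [0.8, -12.2, -6.4]
grip_width: 0.0109
```

```bash
python3 -c "
from h import *
go(cw(-.08,-.1552,.03),90+YAW);print(wc(pose()[0]))
"
```

```text
clk 9.65 tcp [ 0.5681 -0.0986  0.0326] jaw 87.7 F [  0.7906 -12.2369  -6.3624] w 0.0109
 dxyz cm [-0.3783  0.003   0.2641] [-0.6463  0.3753 -0.3504]
[-0.0838 -0.1552]
```

Release and look.

>>> {"method": "jog_arm", "body": {"rows": [{"xyz":[0,0,0],"delta_rot":[0,0,0],"fingers":0.8},{"xyz":[0,0,0],"delta_rot":[0,0,0],"fingers":0.6},{"xyz":[0,0,0],"delta_rot":[0,0,0],"fingers":0.5},{"xyz":[0,0,-2.5],"delta_rot":[-0.6,0,-0.4],"fingers":0.5},{"xyz":[0,0,-5],"delta_rot":[-0.6,0,-0.4],"fingers":0.5}]}}

```text
clock: 10.07
tcp_pos: [0.5667, -0.0973, 0.0822]
orientation: [0.049, 3.138, 0.0]
contact_force: [0.2, 0.3, 0.3]
grip_width: 0.0429
```

>>> {"method": "jog_arm", "body": {"rows": [{"xyz":[0,0,-3],"delta_rot":[0,0,0],"fingers":0.3},{"xyz":[0,0.2,-6],"delta_rot":[0,0,0],"fingers":0.3},{"xyz":[-1,0.4,-9],"delta_rot":[0,0,0],"fingers":0.3},{"xyz":[-1.5,0.4,-10],"delta_rot":[0,0,0],"fingers":0.3},{"xyz":[-1.5,0.4,-10],"delta_rot":[0,0,0],"fingers":0.3}]}}

```text
clock: 10.48
tcp_pos: [0.5846, -0.093, 0.1855]
orientation: [0.046, 3.131, 0.001]
contact_force: [-0.1, -0.7, 0.5]
grip_width: 0.0597
```

```bash
python3 -c "
from h import *
import pickle
imaging.grab_frame('wrist')
C=cam('wrist');im=imaging.grab_frame('wrist');pickle.dump((C,im),open('w6.pkl','wb'));show(im,'w6b',(190,280,450,450),3)
go(cw(-.08,-.156,.03),90+YAW);print(wc(pose()[0]))
"
```

```text
clk 10.58 tcp [ 0.5812 -0.093   0.1817] jaw 88.3 F [-0.779  -0.3026 -0.7928] w 0.0600
 dxyz cm [ 0.9595 -0.6897 15.1689] [0.039  0.167  0.1619]
[-0.0709 -0.1492]
```

View pics/w6b.png

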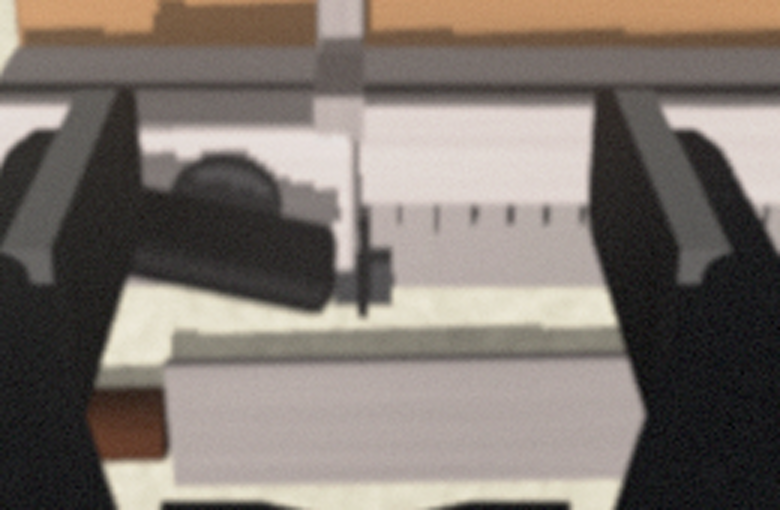

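```bash
python3 -c "
from h import *
import pickle
C,im=pickle.load(open('w6.pkl','rb'));show(im,'w6c',(285,335,345,395),10)
"
```

```text
(no output)
```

View pics/w6c.png

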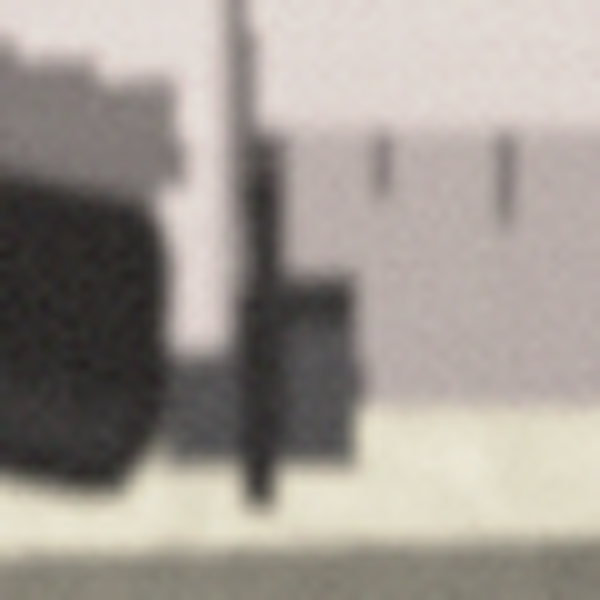

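```bash
python3 -c "
from h import *
p=cw(.015,-.182,.12);print(p, pose()[2]['joints'])
go(p,None)
t,Rm,o=pose();print((Rm.inv()*down(-14.6)).as_rotvec(degrees=True))
"
```

```text
[ 0.666  -0.1287  0.12  ] [-0.3579  0.4249  0.5378  1.8477 -0.2663  0.9376  1.8398]
clk 10.58 tcp [ 0.5812 -0.093   0.1817] jaw 88.3 F [-0.779  -0.3026 -0.7928] w 0.0600
 dxyz cm [-8.5593 -3.3105  6.1948]
[  0.1777   0.0848 102.8618]
```

>>> {"method": "jog_arm", "body": {"rows": [{"xyz":[-1.5,-0.6,0],"delta_rot":[0,0,7],"fingers":0.5},{"xyz":[-3,-1.2,0],"delta_rot":[0,0,14],"fingers":0.5},{"xyz":[-4.5,-1.8,0],"delta_rot":[0,0,21],"fingers":0.5},{"xyz":[-6.5,-2.5,0],"delta_rot":[0,0,28],"fingers":0.5},{"xyz":[-8.5,-3.3,0],"delta_rot":[0,0,35],"fingers":0.5}]}}

```text
clock: 11.0
tcp_pos: [0.6643, -0.1282, 0.1794]
orientation: [-0.998, -2.977, -0.002]
contact_force: [0.1, 0.0, 0.2]
grip_width: 0.043
```

>>> {"method": "jog_arm", "body": {"rows": [{"xyz":[0,0,0],"delta_rot":[0,0,7],"fingers":0.5},{"xyz":[0,0,0],"delta_rot":[0,0,14],"fingers":0.5},{"xyz":[0,0,0],"delta_rot":[0,0,21],"fingers":0.5},{"xyz":[0,0,0],"delta_rot":[0,0,28],"fingers":0.5},{"xyz":[0,0,0],"delta_rot":[0,0,35],"fingers":0.5}]}}

```text
clock: 11.42
tcp_pos: [0.6627, -0.128, 0.1767]
orientation: [-1.853, -2.53, 0.002]
contact_force: [0.3, 0.5, -0.7]
grip_width: 0.0429
```

```bash
python3 -c "
from h import *
p=cw(.015,-.182,.12);print(p, pose()[2]['joints'])
go(p,-14.6)
"
```

```text
[ 0.666  -0.1287  0.12  ] [-0.4346  0.6632  0.8187  1.6411 -0.5351  1.0815  0.8463]
clk 11.42 tcp [ 0.6627 -0.128   0.1767] jaw 17.5 F [ 0.3131  0.4966 -0.6656] w 0.0429
 dxyz cm [-0.1886  0.3163  5.6728] [-0.3025 -0.1241 32.1488]
```

>>> {"method": "jog_arm", "body": {"rows": [{"xyz":[-0.1,0.1,0],"delta_rot":[0,0,7],"fingers":0.5},{"xyz":[-0.2,0.2,0],"delta_rot":[0,0,14],"fingers":0.5},{"xyz":[-0.2,0.3,0],"delta_rot":[0,0,21],"fingers":0.5},{"xyz":[-0.2,0.3,0],"delta_rot":[0,0,28],"fingers":0.5},{"xyz":[-0.2,0.3,0],"delta_rot":[-0.3,0,32],"fingers":0.5}]}}

```text
clock: 11.83
tcp_pos: [0.6647, -0.1286, 0.174]
orientation: [-2.486, -1.913, 0.003]
contact_force: [-0.5, 0.5, -0.2]
grip_width: 0.0424
```

```bash
python3 -c "
from h import *
imaging.grab_frame('wrist');im=imaging.grab_frame('wrist');show(im,'w7')
t=imaging.grab_frame('top');show(t,'t7',(270,170,430,290),5)
p=cw(.015,-.182,.083);go(p,-14.6)
"
```

```text
clk 11.98 tcp [ 0.6648 -0.1288  0.1746] jaw -14.4 F [-0.4888  0.8511 -0.2826] w 0.0426
 dxyz cm [0.028  0.1458 9.1603] [-0.2312 -0.0568  0.234 ]
```

View pics/w7.png

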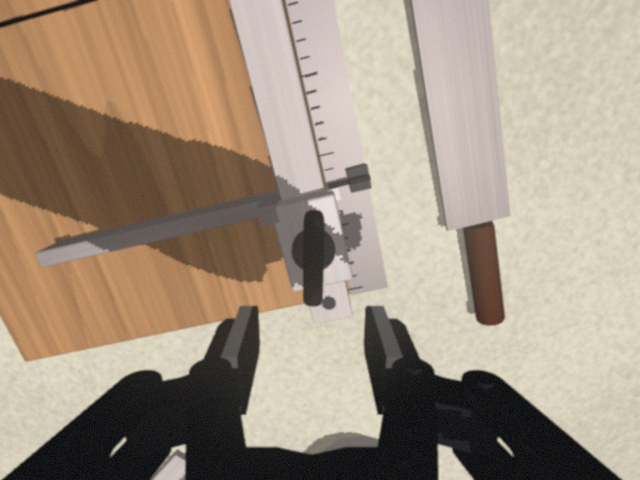

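```bash
python3 -c "
from h import *
C=cam('wrist')
p=p2w(C,(313.5,257),.105);print(p,wc(p)); print(p2w(C,(315,214),.106),p2w(C,(312,300),.106))
p=cw(.015,-.182,.083);go(p,-14.6)
"
```

```text
[ 0.6669 -0.1274  0.105 ] [ 0.0159 -0.1807]
[ 0.674  -0.1026  0.106 ] [ 0.6593 -0.1533  0.106 ]
clk 11.98 tcp [ 0.6648 -0.1288  0.1746] jaw -14.4 F [-0.4888  0.8511 -0.2826] w 0.0426
 dxyz cm [0.028  0.1458 9.1603] [-0.2312 -0.0568  0.234 ]
```

>>> {"method": "jog_arm", "body": {"rows": [{"xyz":[0,0.2,3],"delta_rot":[-0.2,0,0],"fingers":0.5},{"xyz":[0,0.2,5.5],"delta_rot":[-0.2,0,0],"fingers":0.5},{"xyz":[0,0.2,7.5],"delta_rot":[-0.2,0,0],"fingers":0.5},{"xyz":[0,0.2,8.7],"delta_rot":[-0.2,0,0],"fingers":0.5},{"xyz":[0,0.2,8.9],"delta_rot":[-0.2,0,0],"fingers":0.5}]}}

```text
clock: 12.4
tcp_pos: [0.6645, -0.1285, 0.0825]
orientation: [-2.477, -1.925, 0.004]
contact_force: [-1.8, 1.2, 0.8]
grip_width: 0.0429
```

```bash
python3 -c "
from h import *
go([.6665,-.128,.085],-14.6)
"
```

```text
clk 12.40 tcp [ 0.6645 -0.1285  0.0825] jaw -14.3 F [-1.8106  1.1641  0.7595] w 0.0429
 dxyz cm [ 0.1027  0.1816 -0.2535] [-0.3164 -0.0445  0.3019]
```

>>> {"method": "jog_arm", "body": {"rows": [{"xyz":[0.1,0.2,-0.3],"delta_rot":[-0.3,0,0],"fingers":0.6},{"xyz":[0.1,0.2,-0.3],"delta_rot":[-0.3,0,0],"fingers":0.8},{"xyz":[0.1,0.2,-0.3],"delta_rot":[-0.3,0,0],"fingers":1},{"xyz":[0.1,0.2,-0.3],"delta_rot":[-0.3,0,0],"fingers":1},{"xyz":[0.1,0.2,-0.3],"delta_rot":[-0.3,0,0],"fingers":1}], "grip_force": 30}}

```text
clock: 12.82
tcp_pos: [0.6656, -0.128, 0.0869]
orientation: [-2.479, -1.926, -0.0]
contact_force: [-5.8, 2.2, 5.6]
grip_width: 0.0114
```

```bash
python3 -c "
from h import *
go([.6665,-.128,.085],-14.6)
"
```

```text
clk 12.82 tcp [ 0.6656 -0.128   0.0869] jaw -14.3 F [-5.8344  2.1796  5.6249] w 0.0114
 dxyz cm [0.0206 0.0853 0.1921] [-0.1183 -0.1053  0.2978]
```

>>> {"method": "jog_arm", "body": {"rows": [{"xyz":[0,0,0],"delta_rot":[0,0,7],"fingers":1},{"xyz":[0,0,0],"delta_rot":[0,0,14],"fingers":1},{"xyz":[0,0,0],"delta_rot":[0,0,21],"fingers":1},{"xyz":[0,0,0],"delta_rot":[0,0,28],"fingers":1},{"xyz":[0,0,0],"delta_rot":[0,0,35],"fingers":1}]}}

```text
clock: 13.23
tcp_pos: [0.6664, -0.1285, 0.0872]
orientation: [-2.948, -1.084, -0.001]
contact_force: [4.2, -3.5, -11.0]
grip_width: 0.0113
```

>>> {"method": "jog_arm", "body": {"rows": [{"xyz":[0,0,0],"delta_rot":[0,0,7],"fingers":1},{"xyz":[0,0,0],"delta_rot":[0,0,14],"fingers":1},{"xyz":[0,0,0],"delta_rot":[0,0,21],"fingers":1},{"xyz":[0,0,0],"delta_rot":[0,0,28],"fingers":1},{"xyz":[0,0,0],"delta_rot":[0,0,33],"fingers":1}]}}

```text
clock: 13.65
tcp_pos: [0.6669, -0.1295, 0.0871]
orientation: [3.133, 0.194, 0.002]
contact_force: [2.8, -5.2, -10.4]
grip_width: 0.0111
```

```bash
python3 -c "
from h import *
go([.6665,-.128,.085],88.1)
print(pose()[2]['moment'])
"
```

```text
clk 13.65 tcp [ 0.6669 -0.1295  0.0871] jaw -82.9 F [  2.834   -5.245  -10.4297] w 0.0111
 dxyz cm [-0.0166 -0.1568  0.2127] [ 0.1231 -0.0917  8.9696]
[-1.0784 -0.6395  0.1084]
```

>>> {"method": "jog_arm", "body": {"rows": [{"xyz":[0,0,0],"delta_rot":[0,0,5],"fingers":1},{"xyz":[0,0,0],"delta_rot":[0,0,9],"fingers":1},{"xyz":[0,0,0],"delta_rot":[0,0,11],"fingers":1},{"xyz":[0,0,0],"delta_rot":[0,0,12],"fingers":1},{"xyz":[0,0,0],"delta_rot":[0,0,12],"fingers":1}]}}

```text
clock: 14.07
tcp_pos: [0.6669, -0.1298, 0.0872]
orientation: [3.135, -0.132, 0.003]
contact_force: [1.4, -4.4, -8.1]
grip_width: 0.0113
```

```bash
python3 -c "
from h import *
go([.6665,-.128,.085],88.1)
print(pose()[2]['moment'])
"
```

```text
clk 14.07 tcp [ 0.6669 -0.1298  0.0872] jaw -94.8 F [ 1.4444 -4.4217 -8.1207] w 0.0113
 dxyz cm [-0.0584 -0.1791  0.2147] [ 0.1913 -0.1011 -2.9296]
[-0.8091 -0.1373  0.9126]
```

>>> {"method": "jog_arm", "body": {"rows": [{"xyz":[0,0,0],"delta_rot":[0,0,-2],"fingers":0.8},{"xyz":[0,0,0],"delta_rot":[0,0,-2],"fingers":0.6},{"xyz":[0,0,0],"delta_rot":[0,0,-2],"fingers":0.5},{"xyz":[0,0,-3],"delta_rot":[0,0,-2],"fingers":0.5},{"xyz":[0,0,-6],"delta_rot":[0,0,-2],"fingers":0.3}]}}

```text
clock: 14.48
tcp_pos: [0.6661, -0.1288, 0.1469]
orientation: [3.139, -0.079, -0.001]
contact_force: [0.0, -0.4, 1.3]
grip_width: 0.0534
```

>>> {"method": "jog_arm", "body": {"rows": [{"xyz":[0,0,-3],"delta_rot":[0,0,0],"fingers":0.3},{"xyz":[2,0,-6],"delta_rot":[0,0,0],"fingers":0.2},{"xyz":[4,0,-6],"delta_rot":[0,0,0],"fingers":0},{"xyz":[6,0,-6],"delta_rot":[0,0,0],"fingers":0},{"xyz":[6,0,-6],"delta_rot":[0,0,0],"fingers":0}]}}

```text
clock: 14.9
tcp_pos: [0.7293, -0.1308, 0.2079]
orientation: [3.139, -0.075, 0.004]
contact_force: [1.3, 1.0, -0.6]
grip_width: 0.0855
```

```bash
python3 -c "
from h import *
imaging.grab_frame('wrist');im=imaging.grab_frame('wrist');show(im,'w8')
t=imaging.grab_frame('top');show(t,'t8',(150,140,540,330),2)
go([.6665,-.128,.085],88.1);print(pose()[2]['joints'])
"
```

```text
clk 15.05 tcp [ 0.7255 -0.132   0.207 ] jaw -92.9 F [-0.5092 -0.2845 -0.0612] w 0.0855
 dxyz cm [-5.8995 -0.1205 12.2102] [ 0.1119  0.0684 -1.0256]
[-0.5366  0.9464  1.2343  1.4551 -0.8946  1.3705 -0.8836]
```

View pics/w8.png

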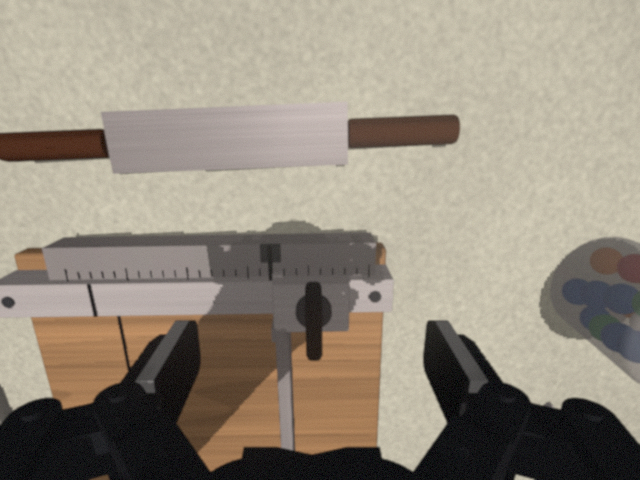

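View pics/t8.png

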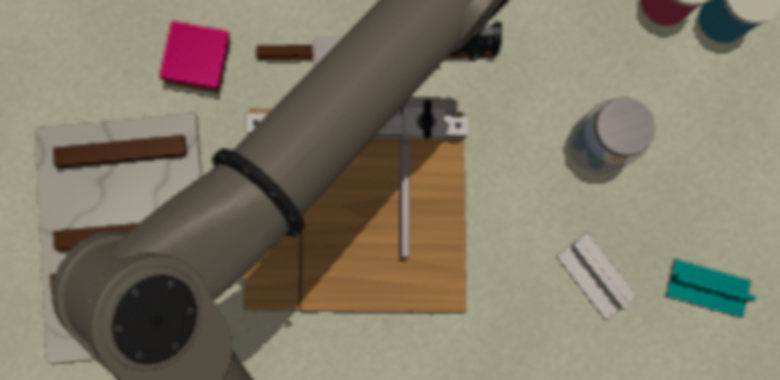

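```bash
python3 -c "
from h import *
im=cv2.imread('pics/w8.png');show(im,'w8c',(230,230,350,370),5)
"
```

```text
(no output)
```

View pics/w8c.png

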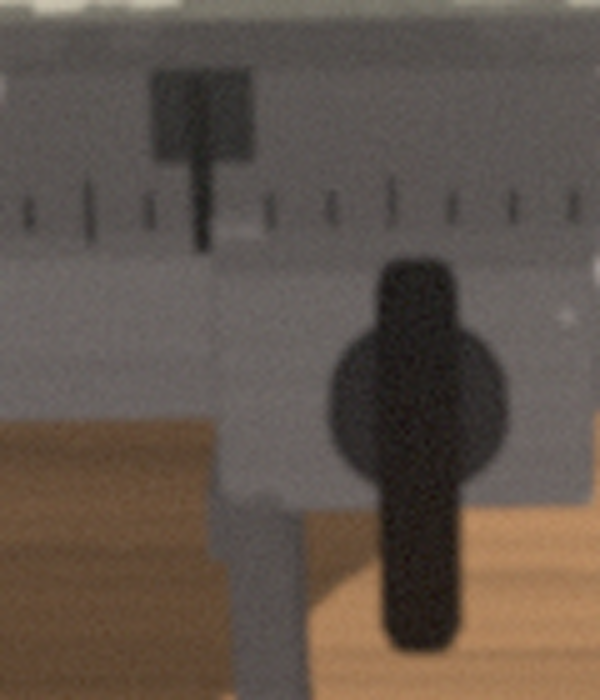

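>>> {"method": "jog_arm", "body": {"rows": [{"xyz":[-1.5,-3,-1.5],"delta_rot":[0,0,-7],"fingers":0},{"xyz":[-3,-6,-3],"delta_rot":[0,0,-14],"fingers":0},{"xyz":[-4.5,-9,-4],"delta_rot":[0,0,-21],"fingers":0},{"xyz":[-6,-12,-5],"delta_rot":[0,0,-28],"fingers":0},{"xyz":[-8,-15,-6],"delta_rot":[0,0,-35],"fingers":0}]}}

```text
clock: 15.47
tcp_pos: [0.652, 0.0231, 0.2671]
orientation: [3.016, 0.875, -0.003]
contact_force: [0.4, 1.3, 0.8]
grip_width: 0.0851
```

```bash
cat >> h.py <<'E'
def gon(p,jaw):
    t,Rm,o=pose()
    print("clk %.2f tcp"%o["clock"],t,"jaw %.1f"%yaw_of(Rm),"F",o["contact_force"],"w %.4f"%o["grip_width"],"j",o["joints"])
    print(" dxyz cm",Rm.inv().apply(np.asarray(p)-t)*100,(Rm.inv()*down(jaw)).as_rotvec(degrees=True))
E
python3 -c "
from h import *
gon([.5,.3,.3],5)
"
```

```text
clk 15.47 tcp [0.652  0.0231 0.2671] jaw -57.6 F [0.4363 1.3184 0.7846] w 0.0851 j [-0.8825  0.7332  1.2559  1.6213 -0.7138  1.3247 -0.5217]
 dxyz cm [  1.982  -31.5221  -3.305 ] [ -0.0584   0.1223 -62.6326]
```

>>> {"method": "jog_arm", "body": {"rows": [{"xyz":[0.2,-3,-0.5],"delta_rot":[0,0,-7],"fingers":0},{"xyz":[0.4,-6,-1],"delta_rot":[0,0,-14],"fingers":0},{"xyz":[0.6,-9,-1.5],"delta_rot":[0,0,-21],"fingers":0},{"xyz":[0.8,-12,-2],"delta_rot":[0,0,-28],"fingers":0},{"xyz":[1,-15,-3],"delta_rot":[0,0,-35],"fingers":0}]}}

```text
clock: 15.88
tcp_pos: [0.5777, 0.1559, 0.2962]
orientation: [-2.608, -1.748, 0.006]
contact_force: [1.0, 0.0, 1.1]
grip_width: 0.0852
```

```bash
python3 -c "
from h import *
gon([.48,.25,.3],5)
"
```

```text
clk 15.88 tcp [0.5777 0.1559 0.2962] jaw -22.3 F [0.9629 0.0094 1.1268] w 0.0852 j [-1.1975  0.5572  1.2332  1.7146 -0.5478  1.2756 -0.2306]
 dxyz cm [  4.987  -12.6102  -0.3432] [ -0.2424   0.0887 -27.3433]
```

>>> {"method": "jog_arm", "body": {"rows": [{"xyz":[1,-2.5,0],"delta_rot":[0,0,-7],"fingers":0},{"xyz":[2,-5,-0.5],"delta_rot":[0,0,-14],"fingers":0},{"xyz":[3,-7.5,-1],"delta_rot":[0,0,-21],"fingers":0},{"xyz":[4.5,-10,-2],"delta_rot":[0,0,-27],"fingers":0},{"xyz":[4.5,-10,-2],"delta_rot":[0,0,-27],"fingers":0}]}}

```text
clock: 16.3
tcp_pos: [0.4989, 0.2407, 0.3169]
orientation: [-2.11, -2.318, 0.004]
contact_force: [-0.4, 0.7, -0.4]
grip_width: 0.0852
```

```bash
python3 -c "
from h import *
import pickle
imaging.grab_frame('wrist');imaging.grab_frame('wrist');C=cam('wrist');im=imaging.grab_frame('wrist');pickle.dump((C,im),open('w9.pkl','wb'));show(im,'w9')
gon([.48,.25,.3],5)
ds=imaging.cut_out('wrist','fudge1')
for d in ds:
    m=d['region'].astype(np.uint8);c,_=cv2.findContours(m,cv2.RETR_EXTERNAL,cv2.CHAIN_APPROX_NONE);c=max(c,key=cv2.contourArea)
    print(d['conf'],d['position'],cv2.boundingRect(c))
"
```

```text
clk 16.45 tcp [0.5017 0.2349 0.3163] jaw 4.6 F [ 0.8146 -0.691  -0.094 ] w 0.0858 j [-1.4628  0.3982  1.2232  1.7877 -0.3964  1.2427 -0.0502]
 dxyz cm [ 1.6743 -2.033   1.6361] [-0.3059 -0.0008 -0.4111]
0.91 [262.8, 88.4] (247, 0, 36, 195)
0.74 [454.4, 99.7] (427, 0, 58, 210)
0.59 [327.7, 94.4] (313, 0, 35, 203)
0.38 [525.6, 347.9] (497, 293, 53, 102)
```

View pics/w9.png

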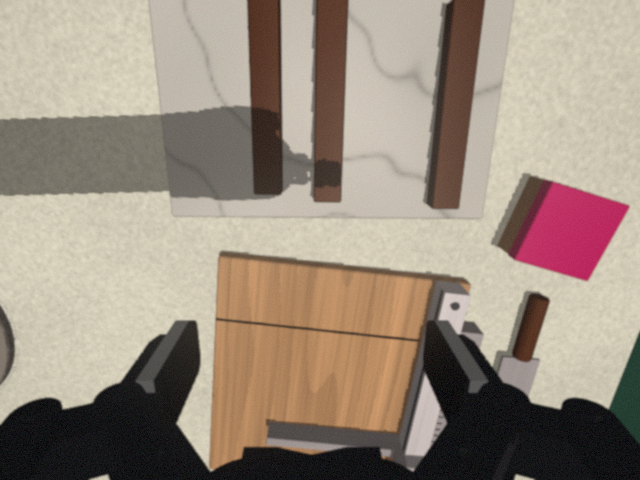

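```bash
python3 -c "
from h import *
import pickle
C,im=pickle.load(open('w9.pkl','rb'))
for n,a,b,c,d in (('near',(255,193),(283,194),(249,0),(280,0)),('mid',(315,201),(341,202),(317,0),(347,0)),('far',(431,207),(461,209),(455,0),(485,0))):
    P=[p2w(C,q,.044)[:2] for q in (a,b,c,d)]
    e=(P[0]+P[1])/2; f=(P[2]+P[3])/2; u=(f-e)/np.linalg.norm(f-e)
    print(n,'w',np.linalg.norm(P[1]-P[0]),'end',e,'cen',e+.1*u,'ang',np.degrees(np.arctan2(u[1],u[0])))
for q in ((220,254),(218,320),(420,340),(436,287)): print(q, wc(p2w(C,q,.02)))
"
```

```text
near w 0.029967869742183167 end [0.4547 0.2313] cen [0.4476 0.3311] ang 94.08643629377322
mid w 0.028016106755125794 end [0.5185 0.2279] cen [0.5108 0.3276] ang 94.38720326588906
far w 0.03266262264433533 end [0.6462 0.2315] cen [0.6383 0.3312] ang 94.51751529161497
(220, 254) [-0.2623  0.0863]
(218, 320) [-0.2611 -0.0029]
(420, 340) [-0.0022 -0.0011]
(436, 287) [0.0021 0.0744]
```

```bash
python3 -c "
from h import *
gon([.638,.331,.10],4.5)
C=cam('top')
for q in ((248,168),): print(p2w(C,q,.049))
"
```

```text
clk 16.50 tcp [0.5022 0.2342 0.3162] jaw 4.5 F [-0.9224 -0.0087  0.648 ] w 0.0854 j [-1.4614  0.3989  1.2236  1.7875 -0.3964  1.2426 -0.0502]
 dxyz cm [ 8.601  14.4098 21.5418] [-0.2928  0.035  -0.0037]
[0.7794 0.215  0.049 ]
```

>>> {"method": "jog_arm", "body": {"rows": [{"xyz":[2,3,2],"delta_rot":[0,0,0],"fingers":0},{"xyz":[4,6,4.5],"delta_rot":[0,0,0],"fingers":0},{"xyz":[6,9,7],"delta_rot":[0,0,0],"fingers":0},{"xyz":[7.5,12,10],"delta_rot":[-0.3,0,0],"fingers":0},{"xyz":[8.6,14.4,13],"delta_rot":[-0.3,0,0],"fingers":0}]}}

```text
clock: 16.92
tcp_pos: [0.6374, 0.3284, 0.188]
orientation: [2.135, 2.303, 0.0]
contact_force: [-0.5, 0.3, 1.3]
grip_width: 0.0854
```

```bash
python3 -c "
from h import *
im=imaging.grab_frame('wrist');show(im,'w10')
gon([.638,.331,.025],4.5)
"
```

```text
clk 16.97 tcp [0.6371 0.3296 0.179 ] jaw 4.4 F [-1.2178  3.4558 -3.9366] w 0.0854 j [-1.1221  0.7886  0.9452  1.5256 -0.6653  1.1833  0.0213]
 dxyz cm [ 0.226   0.1861 15.4002] [-0.3303  0.3471 -0.0851]
```

View pics/w10.png

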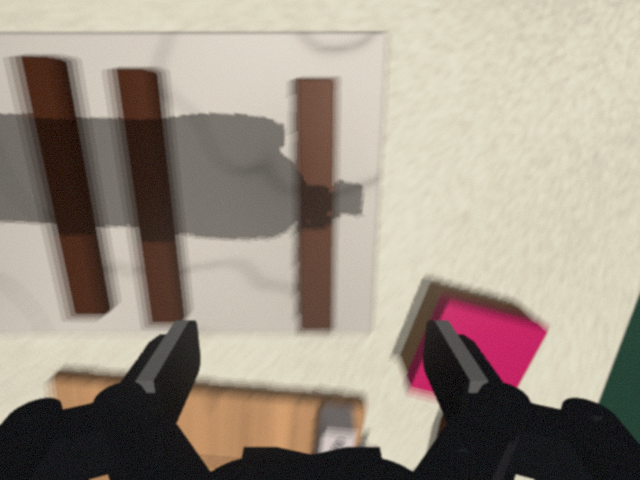

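>>> {"method": "jog_arm", "body": {"rows": [{"xyz":[0.2,0.2,3.5],"delta_rot":[-0.3,0.3,0],"fingers":0},{"xyz":[0.2,0.2,7],"delta_rot":[-0.3,0.3,0],"fingers":0},{"xyz":[0.2,0.2,10.5],"delta_rot":[-0.3,0.3,0],"fingers":0},{"xyz":[0.2,0.2,13.5],"delta_rot":[-0.3,0.3,0],"fingers":0},{"xyz":[0.2,0.2,14.6],"delta_rot":[-0.3,0.3,0],"fingers":0.2}]}}

```text
clock: 17.38
tcp_pos: [0.636, 0.3273, 0.0273]
orientation: [-2.138, -2.3, 0.014]
contact_force: [-0.5, -0.3, -0.2]
grip_width: 0.0755
```

```bash
python3 -c "
from h import *
gon([.638,.331,.025],4.5)
"
```

```text
clk 17.38 tcp [0.636  0.3273 0.0273] jaw 4.2 F [-0.4787 -0.2556 -0.1822] w 0.0755 j [-1.0612  0.9384  0.818   1.6109 -0.7958  0.9654  0.1076]
 dxyz cm [0.354  0.2262 0.2221] [-0.4256  0.2834 -0.3047]
```

>>> {"method": "jog_arm", "body": {"rows": [{"xyz":[0.2,0.1,0.1],"delta_rot":[-0.3,0,0],"fingers":0.5},{"xyz":[0.2,0.1,0.2],"delta_rot":[-0.3,0,0],"fingers":1},{"xyz":[0.2,0.1,0.2],"delta_rot":[-0.3,0,0],"fingers":1},{"xyz":[0.2,0.1,0.2],"delta_rot":[-0.3,0,0],"fingers":1},{"xyz":[0.2,0.1,0.2],"delta_rot":[-0.3,0,0],"fingers":1}], "grip_force": 40}}

```text
clock: 17.8
tcp_pos: [0.6383, 0.3297, 0.0275]
orientation: [2.136, 2.299, -0.003]
contact_force: [0.0, -0.2, 5.1]
grip_width: 0.0288
```

```bash
python3 -c "
from h import *
gon(cw(-.065,-.046,.055),-1.9)
"
```

```text
clk 17.80 tcp [0.6383 0.3297 0.0275] jaw 4.2 F [ 0.0466 -0.2213  5.1045] w 0.0288 j [-1.064   0.939   0.8192  1.6097 -0.7989  0.9585  0.1067]
 dxyz cm [-31.5531  -7.1018  -2.6341] [0.0722 0.2157 6.0949]
```

>>> {"method": "jog_arm", "body": {"rows": [{"xyz":[0,0,-1],"delta_rot":[0,0,0],"fingers":1},{"xyz":[0,0,-2.5],"delta_rot":[0,0,0],"fingers":1},{"xyz":[-2,-1,-3],"delta_rot":[0,0,1],"fingers":1},{"xyz":[-5,-2,-3],"delta_rot":[0,0,2],"fingers":1},{"xyz":[-8,-3,-3],"delta_rot":[0,0,3],"fingers":1}]}}

```text
clock: 18.22
tcp_pos: [0.6146, 0.2485, 0.0601]
orientation: [2.193, 2.244, 0.002]
contact_force: [-0.0, -0.9, -2.8]
grip_width: 0.0292
```

>>> {"method": "jog_arm", "body": {"rows": [{"xyz":[-3,-0.5,0],"delta_rot":[0,0,1],"fingers":1},{"xyz":[-6,-1,0],"delta_rot":[0,0,2],"fingers":1},{"xyz":[-9,-1.5,0],"delta_rot":[0,0,3],"fingers":1},{"xyz":[-12,-2,0],"delta_rot":[0,0,3],"fingers":1},{"xyz":[-15,-2.5,0],"delta_rot":[0,0,3],"fingers":1}]}}

```text
clock: 18.63
tcp_pos: [0.5934, 0.0969, 0.0621]
orientation: [2.25, 2.186, 0.006]
contact_force: [0.2, -1.1, -1.0]
grip_width: 0.0291
```

```bash
python3 -c "
from h import *
gon(cw(-.060,-.046,.055),-1.9)
"
```

```text
clk 18.63 tcp [0.5934 0.0969 0.0621] jaw -1.7 F [ 0.1534 -1.1451 -0.9808] w 0.0291 j [-0.878   0.7526  0.8767  1.9111 -0.772   0.8499  0.3804]
 dxyz cm [-8.7125  0.4664  0.7212] [0.333  0.0295 0.2231]
```

>>> {"method": "jog_arm", "body": {"rows": [{"xyz":[-3,0.2,0],"delta_rot":[0,0,0],"fingers":1},{"xyz":[-5.5,0.4,0],"delta_rot":[0,0,0.2],"fingers":1},{"xyz":[-7.5,0.4,0.5],"delta_rot":[0.3,0,0.2],"fingers":1},{"xyz":[-8.2,0.4,1.5],"delta_rot":[0.3,0,0.2],"fingers":1},{"xyz":[-8.3,0.4,2.5],"delta_rot":[0.3,0,0.2],"fingers":1}]}}

```text
clock: 19.05
tcp_pos: [0.5958, 0.0119, 0.0383]
orientation: [2.259, 2.179, 0.003]
contact_force: [-0.5, 0.3, -2.0]
grip_width: 0.0293
```

```bash
python3 -c "
from h import *
im=imaging.grab_frame('wrist');show(im,'w11')
gon(cw(-.060,-.046,.0275),-1.9)
"
```

```text
clk 19.10 tcp [0.5943 0.014  0.0356] jaw -1.9 F [-1.4545  0.2572 -3.5094] w 0.0289 j [-0.7121  0.7748  0.8294  1.9306 -0.7982  0.8048  0.5355]
 dxyz cm [-0.4205  0.1324  0.8119] [-0.0427 -0.01   -0.0325]
```

View pics/w11.png

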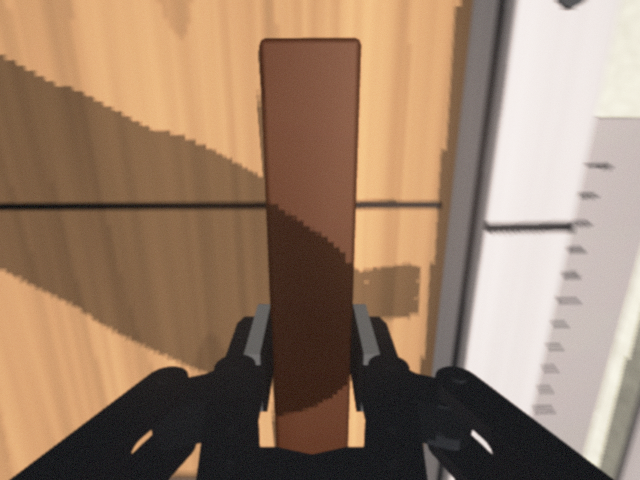

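>>> {"method": "jog_arm", "body": {"rows": [{"xyz":[0,0,0.4],"delta_rot":[0,0,0],"fingers":1},{"xyz":[0,0,0.8],"delta_rot":[0,0,0],"fingers":1},{"xyz":[0,0,0.8],"delta_rot":[0,0,0],"fingers":1},{"xyz":[0,0,0.8],"delta_rot":[0,0,0],"fingers":1},{"xyz":[0,0,0.8],"delta_rot":[0,0,0],"fingers":0.8}]}}

```text
clock: 19.52
tcp_pos: [0.5945, 0.0153, 0.0274]
orientation: [-2.256, -2.185, 0.0]
contact_force: [0.6, 0.8, -0.9]
grip_width: 0.029
```

```bash
python3 -c "
from h import *
C=cam('wrist')
im=imaging.grab_frame('wrist');show(im,'w12')
for q in ((262,38),(360,40),(310,39)): print(wc(p2w(C,q,.044)))
gon(cw(-.060,-.046,.0275),-1.9)
"
```

```text
[-0.0752  0.0607]
[-0.0469  0.0602]
[-0.0613  0.0604]
clk 19.57 tcp [0.5944 0.0151 0.0274] jaw -1.8 F [-0.6678  0.9353 -1.8751] w 0.0293 j [-0.7057  0.7851  0.8169  1.9322 -0.81    0.7926  0.5437]
 dxyz cm [-0.5318  0.1269 -0.0088] [-0.0487 -0.0244  0.0581]
```

View pics/w12.png

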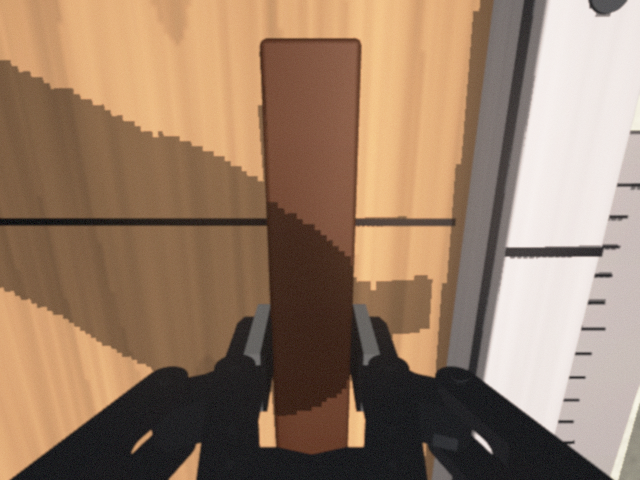

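>>> {"method": "jog_arm", "body": {"rows": [{"xyz":[-0.4,0,0],"delta_rot":[0,0,0],"fingers":1},{"xyz":[-0.8,0,0],"delta_rot":[0,0,0],"fingers":1},{"xyz":[-1.0,0,0],"delta_rot":[0,0,0],"fingers":1},{"xyz":[-1.15,0,0],"delta_rot":[0,0,0],"fingers":1},{"xyz":[-1.15,0,0],"delta_rot":[0,0,0],"fingers":1}]}}

```text
clock: 19.98
tcp_pos: [0.594, 0.0039, 0.0274]
orientation: [-2.256, -2.184, -0.0]
contact_force: [-1.4, 1.7, -1.0]
grip_width: 0.0292
```

```bash
python3 -c "
from h import *
C=cam('wrist')
im=imaging.grab_frame('wrist');show(im,'w13')
gon(cw(-.060,-.046,.0275),-1.9)
for q in ((262,38),(360,40),(310,39)): print(wc(p2w(C,q,.044)))
"
```

```text
clk 20.03 tcp [0.594  0.0039 0.0274] jaw -1.8 F [ 0.3353  2.165  -0.9606] w 0.0294 j [-0.6857  0.7837  0.8151  1.9334 -0.8091  0.7915  0.5622]
 dxyz cm [ 0.5902  0.1306 -0.0132] [-0.0607 -0.0648  0.0511]
[-0.0752  0.0492]
[-0.0469  0.0487]
[-0.0613  0.0489]
```

View pics/w13.png

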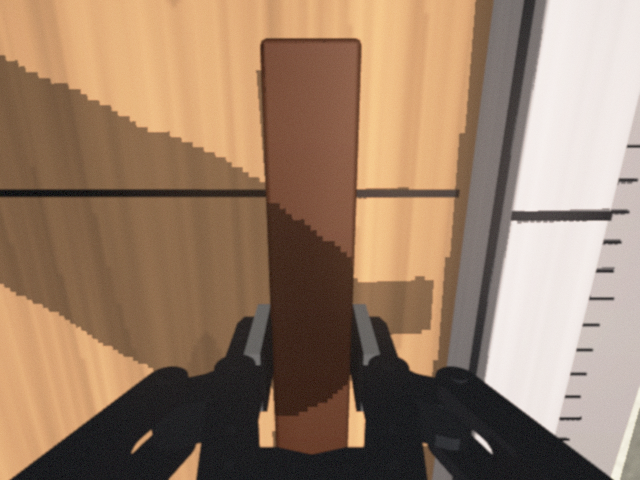

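>>> {"method": "jog_arm", "body": {"rows": [{"xyz":[-0.1,0,0],"delta_rot":[0,0,0],"fingers":1},{"xyz":[-0.2,0,0],"delta_rot":[0,0,0],"fingers":1},{"xyz":[-0.3,0,0],"delta_rot":[0,0,0],"fingers":1},{"xyz":[-0.3,0,0],"delta_rot":[0,0,0],"fingers":1},{"xyz":[-0.3,0,0],"delta_rot":[0,0,0],"fingers":1}]}}

```text
clock: 20.45
tcp_pos: [0.594, 0.0038, 0.0273]
orientation: [-2.252, -2.184, -0.004]
contact_force: [-0.9, 8.2, 2.5]
grip_width: 0.0293
```

>>> {"method": "jog_arm", "body": {"rows": [{"xyz":[0,0.4,-0.1],"delta_rot":[0,0,0],"fingers":1},{"xyz":[0,0.9,-0.1],"delta_rot":[0,0,0],"fingers":1},{"xyz":[0,1.4,-0.1],"delta_rot":[0,0,0],"fingers":1},{"xyz":[0,1.8,-0.1],"delta_rot":[0,0,0],"fingers":1},{"xyz":[0,2.0,-0.1],"delta_rot":[0,0,0],"fingers":1}]}}

```text
clock: 20.87
tcp_pos: [0.6144, 0.0033, 0.028]
orientation: [-2.251, -2.183, -0.003]
contact_force: [-1.9, 3.2, -1.9]
grip_width: 0.0288
```

>>> {"method": "jog_arm", "body": {"rows": [{"xyz":[0,0,0],"delta_rot":[0,0,0],"fingers":0.55},{"xyz":[0,0,0],"delta_rot":[0,0,0],"fingers":0.55},{"xyz":[0,0,-1],"delta_rot":[0,0,0],"fingers":0.55},{"xyz":[0,0,-3],"delta_rot":[0,0,0],"fingers":0.55},{"xyz":[0,-1,-5],"delta_rot":[0,0,0],"fingers":0.7}]}}

```text
clock: 21.28
tcp_pos: [0.6058, 0.0025, 0.0793]
orientation: [-2.253, -2.185, -0.003]
contact_force: [0.9, 0.6, 1.5]
grip_width: 0.028
```

```bash
python3 -c "
from h import *
C=cam('wrist')
im=imaging.grab_frame('wrist');show(im,'w14')
gon(cw(-.080,-.050,.03),-1.9); print(wc(pose()[0]))
"
```

```text
clk 21.33 tcp [0.6052 0.0016 0.0829] jaw -1.9 F [-0.6541 -1.4852  2.2275] w 0.0255 j [-0.7215  0.7273  0.8908  1.8894 -0.7359  0.8888  0.5095]
 dxyz cm [ 0.3526 -3.006   5.2826] [ 0.1011 -0.2785  0.0425]
[-0.05   -0.0538]
```

View pics/w14.png

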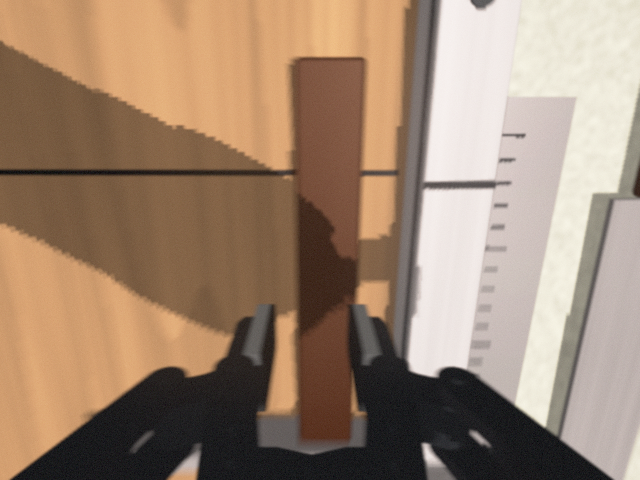

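>>> {"method": "jog_arm", "body": {"rows": [{"xyz":[0.1,-1.5,0],"delta_rot":[0,0,0],"fingers":1},{"xyz":[0.2,-3.2,0],"delta_rot":[0,0,0],"fingers":1},{"xyz":[0.3,-3.2,2],"delta_rot":[0,0,0],"fingers":1},{"xyz":[0.3,-3.2,4],"delta_rot":[0,0,0],"fingers":1},{"xyz":[0.3,-3.2,5.2],"delta_rot":[0,0,0],"fingers":1}]}}

```text
clock: 21.75
tcp_pos: [0.573, 0.0059, 0.0303]
orientation: [-2.256, -2.184, -0.008]
contact_force: [-0.5, 0.8, 0.2]
grip_width: -0.0001
```

```bash
python3 -c "
from h import *
gon(cw(-.0465,-.050,.03),-1.9); print(wc(pose()[0]))
"
```

```text
clk 21.75 tcp [0.573  0.0059 0.0303] jaw -1.9 F [-0.4949  0.7536  0.1662] w -0.0001 j [-0.705   0.7519  0.818   1.9859 -0.8117  0.7654  0.5734]
 dxyz cm [0.0528 3.5886 0.0386] [ 0.101  -0.2838  0.0415]
[-0.0824 -0.0506]
```

>>> {"method": "jog_arm", "body": {"rows": [{"xyz":[0,0.7,0],"delta_rot":[0,0,0],"fingers":1},{"xyz":[0,1.4,0],"delta_rot":[0,0,0],"fingers":1},{"xyz":[0,2.1,0],"delta_rot":[0,0,0],"fingers":1},{"xyz":[0,2.8,0],"delta_rot":[0,0,0],"fingers":1},{"xyz":[0,3.3,0],"delta_rot":[0,0,0],"fingers":1}]}}

```text
clock: 22.17
tcp_pos: [0.6077, 0.0046, 0.0312]
orientation: [-2.256, -2.185, -0.009]
contact_force: [0.2, 0.3, 0.2]
grip_width: -0.0001
```

```bash
python3 -c "
from h import *
C=cam('wrist')
im=imaging.grab_frame('wrist');show(im,'w15')
gon(cw(-.0465,-.050,.03),-1.9); print(wc(pose()[0]))
"
```

```text
clk 22.22 tcp [0.6085 0.0046 0.0312] jaw -1.8 F [ 0.9994 -0.4688  0.4093] w 0.0000 j [-0.6772  0.7925  0.8166  1.9012 -0.8066  0.8093  0.5537]
 dxyz cm [0.0643 0.0347 0.1215] [ 0.2513 -0.2575  0.0671]
[-0.0469 -0.0506]
```

View pics/w15.png

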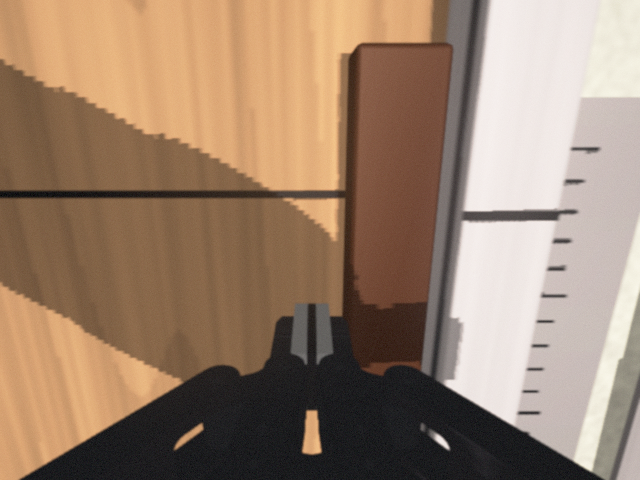

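>>> {"method": "jog_arm", "body": {"rows": [{"xyz":[0,0.3,0],"delta_rot":[0,0,0],"fingers":1},{"xyz":[0,0.5,0],"delta_rot":[0,0,0],"fingers":1},{"xyz":[0,0.7,0],"delta_rot":[0,0,0],"fingers":1},{"xyz":[0,0.9,0],"delta_rot":[0,0,0],"fingers":1},{"xyz":[0,0.9,0],"delta_rot":[0,0,0],"fingers":1}]}}

```text
clock: 22.63
tcp_pos: [0.6113, 0.0045, 0.0307]
orientation: [-2.25, -2.177, 0.001]
contact_force: [-19.8, 2.5, 15.7]
grip_width: -0.0001
```

```bash
python3 -c "
from h import *
C=cam('wrist')
im=imaging.grab_frame('wrist');show(im,'w16')
gon(cw(-.0465,-.050,.03),-1.9); print(wc(pose()[0]))
for q in ((353,45),): print(wc(p2w(C,q,.044)))
"
```

```text
clk 22.68 tcp [0.6113 0.0045 0.0307] jaw -1.9 F [-19.4689   2.3457  14.1919] w -0.0000 j [-0.6701  0.8019  0.8164  1.8845 -0.802   0.8298  0.5479]
 dxyz cm [ 0.0718 -0.2487  0.0688] [-0.4513 -0.4158  0.0196]
[-0.044  -0.0507]
[-0.0311  0.049 ]
```

View pics/w16.png

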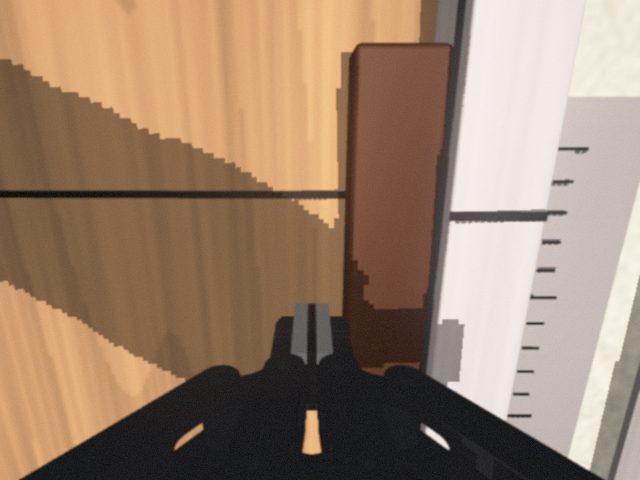

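>>> {"method": "jog_arm", "body": {"rows": [{"xyz":[0,-1,0],"delta_rot":[0,0,0],"fingers":1},{"xyz":[0,-2,-2],"delta_rot":[0,0,0],"fingers":1},{"xyz":[0,-2,-5],"delta_rot":[0,0,0],"fingers":0.8},{"xyz":[2.5,-4,-8],"delta_rot":[0,0,-2],"fingers":0.6},{"xyz":[5.5,-6,-10],"delta_rot":[0,0,-4],"fingers":0.4}]}}

```text
clock: 23.1
tcp_pos: [0.5561, 0.0565, 0.1334]
orientation: [-2.18, -2.252, -0.003]
contact_force: [1.1, 0.5, 1.1]
grip_width: 0.0358
```

```bash
python3 -c "
from h import *
gon([.511,.3276,.17],4.4)
"
```

```text
clk 23.10 tcp [0.5561 0.0565 0.1334] jaw 1.9 F [1.128  0.5271 1.0815] w 0.0358 j [-0.9185  0.6014  0.9793  1.9681 -0.6397  0.9205  0.4263]
 dxyz cm [27.2669 -3.6405 -3.4821] [-0.1845 -0.3578 -2.5352]
```

>>> {"method": "jog_arm", "body": {"rows": [{"xyz":[3,-0.5,-0.7],"delta_rot":[0,0,-1],"fingers":0},{"xyz":[6,-1,-1.4],"delta_rot":[0,0,-2],"fingers":0},{"xyz":[9,-1.5,-2],"delta_rot":[0,0,-2.5],"fingers":0},{"xyz":[12,-2,-3],"delta_rot":[0,0,-2.5],"fingers":0},{"xyz":[15.5,-2.5,-3.5],"delta_rot":[0,0,-2.5],"fingers":0}]}}

```text
clock: 23.52
tcp_pos: [0.5266, 0.211, 0.1711]
orientation: [-2.133, -2.298, -0.006]
contact_force: [0.6, -0.6, -0.7]
grip_width: 0.0854
```

>>> {"method": "jog_arm", "body": {"rows": [{"xyz":[3,-0.3,0],"delta_rot":[0,0,0],"fingers":0},{"xyz":[6,-0.6,0],"delta_rot":[0,0,0],"fingers":0},{"xyz":[8.5,-0.9,0],"delta_rot":[0,0,0],"fingers":0},{"xyz":[11.2,-1,0],"delta_rot":[0,0,0],"fingers":0},{"xyz":[11.2,-1,0],"delta_rot":[0,0,0],"fingers":0}]}}

```text
clock: 23.93
tcp_pos: [0.5069, 0.3292, 0.1716]
orientation: [-2.122, -2.306, -0.009]
contact_force: [-0.3, 1.8, -0.6]
grip_width: 0.0854
```

```bash
python3 -c "
from h import *
imaging.grab_frame('wrist');gon([.511,.3276,.025],4.4)
im=imaging.grab_frame('wrist');show(im,'w17')
"
```

```text
clk 23.98 tcp [0.5076 0.3259 0.1717] jaw 4.6 F [ 0.3062 -0.9599  0.351 ] w 0.0855 j [-1.376   0.6317  1.0225  1.8393 -0.6356  1.035  -0.0137]
 dxyz cm [ 0.028   0.3598 14.6737] [-0.0308 -0.4501  0.2128]
```

View pics/w17.png

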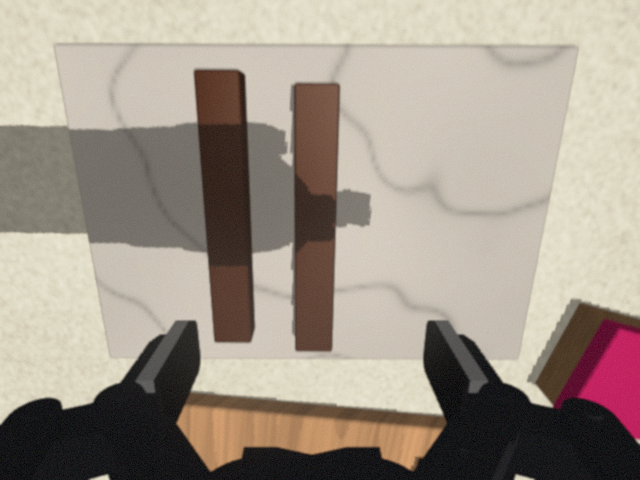

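>>> {"method": "jog_arm", "body": {"rows": [{"xyz":[0,0.4,2],"delta_rot":[0,-0.4,0.2],"fingers":0.45},{"xyz":[0,0.4,5],"delta_rot":[0,-0.4,0.2],"fingers":0.45},{"xyz":[0,0.4,8],"delta_rot":[0,-0.4,0.2],"fingers":0.45},{"xyz":[0,0.4,10],"delta_rot":[0,-0.4,0.2],"fingers":0.45},{"xyz":[0,0.4,10],"delta_rot":[0,-0.4,0.2],"fingers":0.45}]}}

```text
clock: 24.45
tcp_pos: [0.5101, 0.3217, 0.0685]
orientation: [-2.14, -2.299, 0.01]
contact_force: [-1.2, -0.0, 0.4]
grip_width: 0.0473
```

```bash
python3 -c "
from h import *
gon([.511,.3276,.026],4.4)
im=imaging.grab_frame('wrist');show(im,'w18')
"
```

```text
clk 24.45 tcp [0.5101 0.3217 0.0685] jaw 4.1 F [-1.2429 -0.0298  0.3787] w 0.0473 j [-1.2819  0.7556  0.8904  1.8946 -0.7618  0.8808  0.0721]
 dxyz cm [0.6013 0.1552 4.2468] [-0.3166  0.2117 -0.2932]
```

View pics/w18.png

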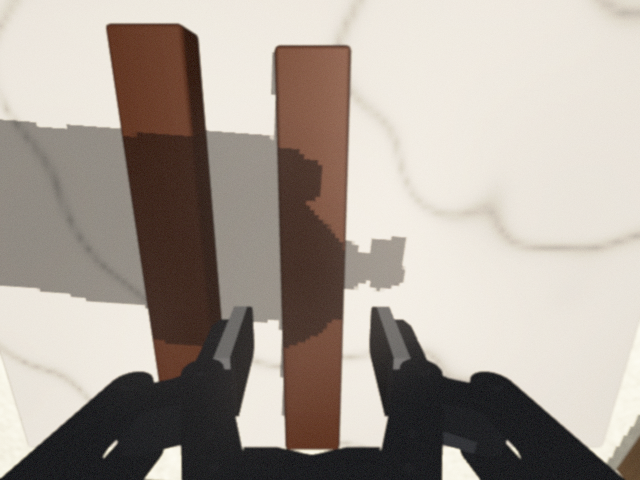

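>>> {"method": "jog_arm", "body": {"rows": [{"xyz":[0.5,0.1,1.2],"delta_rot":[-0.3,0.2,-0.3],"fingers":0.45},{"xyz":[0.6,0.1,2.4],"delta_rot":[-0.3,0.2,-0.3],"fingers":0.45},{"xyz":[0.6,0.1,3.4],"delta_rot":[-0.3,0.2,-0.3],"fingers":0.45},{"xyz":[0.6,0.1,4.0],"delta_rot":[-0.3,0.2,-0.3],"fingers":0.45},{"xyz":[0.6,0.1,4.1],"delta_rot":[-0.3,0.2,-0.3],"fingers":0.7}]}}

```text
clock: 24.92
tcp_pos: [0.5113, 0.3278, 0.0286]
orientation: [2.134, 2.305, 0.001]
contact_force: [0.6, 0.3, 0.2]
grip_width: 0.0363
```

>>> {"method": "jog_arm", "body": {"rows": [{"xyz":[0,0,0],"delta_rot":[0,0,0],"fingers":1},{"xyz":[0,0,0],"delta_rot":[0,0,0],"fingers":1},{"xyz":[0,0,0],"delta_rot":[0,0,0],"fingers":1},{"xyz":[0,0,-1],"delta_rot":[0,0,0],"fingers":1},{"xyz":[0,0,-3],"delta_rot":[0,0,0],"fingers":1}], "grip_force": 45}}

```text
clock: 25.33
tcp_pos: [0.5097, 0.3272, 0.0576]
orientation: [-2.134, -2.305, 0.005]
contact_force: [-0.7, -0.3, -1.8]
grip_width: 0.0285
```

```bash
python3 -c "
from h import *
gon(cw(-.100,-.03,.06),-1.9)
im=imaging.grab_frame('wrist');show(im,'w19')
"
```

```text
clk 25.33 tcp [0.5097 0.3272 0.0576] jaw 4.4 F [-0.7355 -0.2912 -1.8006] w 0.0285 j [-1.2779  0.7697  0.8733  1.8949 -0.7781  0.8623  0.0798]
 dxyz cm [-30.2838   2.3079  -0.1906] [-0.1354  0.1099  6.3138]
```

View pics/w19.png

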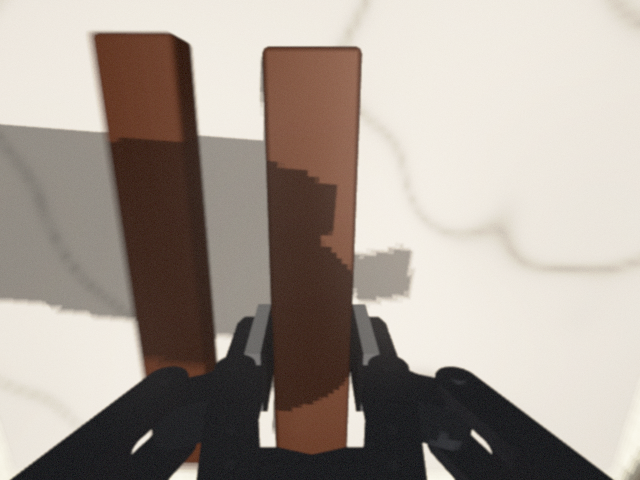

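>>> {"method": "jog_arm", "body": {"rows": [{"xyz":[-3,0.3,-0.3],"delta_rot":[0,0,1],"fingers":1},{"xyz":[-6,0.6,-0.3],"delta_rot":[0,0,2],"fingers":1},{"xyz":[-9,0.9,-0.3],"delta_rot":[0,0,3],"fingers":1},{"xyz":[-12,1.2,-0.3],"delta_rot":[0,0,4],"fingers":1},{"xyz":[-15.5,1.5,-0.3],"delta_rot":[0,0,5],"fingers":1}]}}

```text
clock: 25.8
tcp_pos: [0.5397, 0.1746, 0.0659]
orientation: [2.232, 2.21, 0.008]
contact_force: [0.5, 0.4, -2.2]
grip_width: 0.0289
```

```bash
python3 -c "
from h import *
gon(cw(-.095,-.040,.03),-1.9)
"
```

```text
clk 25.80 tcp [0.5397 0.1746 0.0659] jaw -0.6 F [ 0.5344  0.4148 -2.1916] w 0.0289 j [-1.0662  0.7086  0.8975  1.9914 -0.7728  0.8193  0.2691]
 dxyz cm [-15.7621   2.2424   3.549 ] [ 0.2291 -0.1748  1.3293]
```

>>> {"method": "jog_arm", "body": {"rows": [{"xyz":[-3.5,0.5,0.2],"delta_rot":[0,0,1],"fingers":1},{"xyz":[-7,1,0.4],"delta_rot":[0.2,0,1.3],"fingers":1},{"xyz":[-10.5,1.6,0.6],"delta_rot":[0.2,0,1.3],"fingers":1},{"xyz":[-13.5,2.2,1],"delta_rot":[0.2,0,1.3],"fingers":1},{"xyz":[-15.6,2.2,2],"delta_rot":[0.2,0,1.3],"fingers":1}]}}

```text
clock: 26.22
tcp_pos: [0.5624, 0.0144, 0.0474]
orientation: [2.259, 2.179, 0.008]
contact_force: [0.0, 0.7, -2.0]
grip_width: 0.0292
```

```bash
python3 -c "
from h import *
C=cam('wrist');im=imaging.grab_frame('wrist');show(im,'w20')
gon(cw(-.095,-.040,.029),-1.9);print(wc(pose()[0]))
"
```

```text
clk 26.27 tcp [0.5602 0.0103 0.0457] jaw -2.3 F [-0.6552 -3.646  -2.3331] w 0.0286 j [-0.7487  0.7201  0.853   2.013  -0.789   0.7731  0.5448]
 dxyz cm [0.6645 0.0226 1.6706] [ 0.1559  0.0633 -0.4099]
[-0.0953 -0.0466]
```

View pics/w20.png

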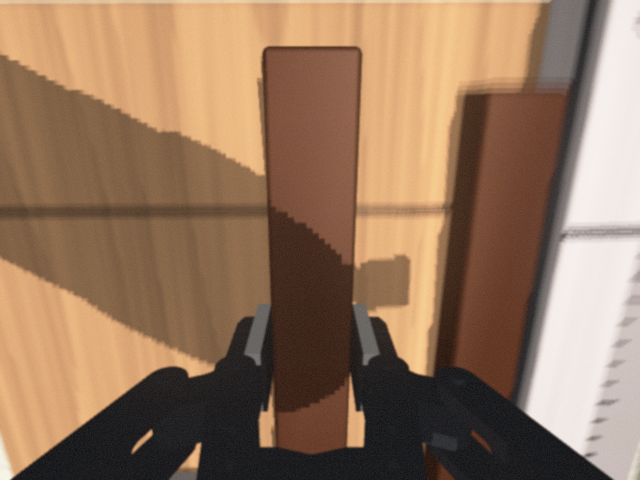

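>>> {"method": "jog_arm", "body": {"rows": [{"xyz":[0.3,0,0.6],"delta_rot":[0,0,-0.4],"fingers":1},{"xyz":[0.3,0,1.2],"delta_rot":[0,0,-0.4],"fingers":1},{"xyz":[0.3,0,1.7],"delta_rot":[0,0,-0.4],"fingers":1},{"xyz":[0.3,0,1.7],"delta_rot":[0,0,-0.4],"fingers":1},{"xyz":[0.3,0,1.7],"delta_rot":[0,0,-0.4],"fingers":1}]}}

```text
clock: 26.68
tcp_pos: [0.5605, 0.0146, 0.0285]
orientation: [2.254, 2.185, 0.002]
contact_force: [-0.7, -0.0, -0.7]
grip_width: 0.0293
```

```bash
python3 -c "
from h import *
gon(cw(-.095,-.051,.029),-1.9);print(wc(pose()[0]))
"
```

```text
clk 26.68 tcp [0.5605 0.0146 0.0285] jaw -1.8 F [-0.6837 -0.0158 -0.7294] w 0.0293 j [-0.7343  0.7417  0.8207  2.0165 -0.8152  0.7449  0.5651]
 dxyz cm [-0.8739  0.0156 -0.0454] [0.1506 0.0392 0.1106]
[-0.0952 -0.0423]
```

>>> {"method": "jog_arm", "body": {"rows": [{"xyz":[-0.3,0,0],"delta_rot":[0,0,0],"fingers":1},{"xyz":[-0.6,0,0],"delta_rot":[0,0,0],"fingers":1},{"xyz":[-0.9,0,0],"delta_rot":[0,0,0],"fingers":1},{"xyz":[-1.05,0,0],"delta_rot":[0,0,0],"fingers":1},{"xyz":[-1.05,0,0],"delta_rot":[0,0,0],"fingers":1}]}}

```text
clock: 27.1
tcp_pos: [0.5605, 0.0065, 0.0285]
orientation: [-2.254, -2.188, -0.006]
contact_force: [-0.3, 6.9, 2.3]
grip_width: 0.0289
```

```bash
python3 -c "
from h import *
gon(cw(-.095,-.051,.029),-1.9);print(wc(pose()[0]))
"
```

```text
clk 27.10 tcp [0.5605 0.0065 0.0285] jaw -1.7 F [-0.2706  6.8785  2.2743] w 0.0289 j [-0.7156  0.7398  0.8171  2.0166 -0.8158  0.7452  0.5834]
 dxyz cm [-0.0674 -0.0111 -0.0488] [ 0.1306 -0.1637  0.2107]
[-0.0949 -0.0503]
```

>>> {"method": "jog_arm", "body": {"rows": [{"xyz":[0,0.5,-0.1],"delta_rot":[0,0,0],"fingers":1},{"xyz":[0,1,-0.1],"delta_rot":[0,0,0],"fingers":1},{"xyz":[0,1.5,-0.1],"delta_rot":[0,0,0],"fingers":1},{"xyz":[0,2,-0.1],"delta_rot":[0,0,0],"fingers":1},{"xyz":[0,2.2,-0.1],"delta_rot":[0,0,0],"fingers":1}]}}

```text
clock: 27.52
tcp_pos: [0.5832, 0.0059, 0.0294]
orientation: [-2.254, -2.188, -0.006]
contact_force: [-1.2, 2.4, -1.8]
grip_width: 0.029
```

>>> {"method": "jog_arm", "body": {"rows": [{"xyz":[0,0,0],"delta_rot":[0,0,0],"fingers":0.55},{"xyz":[0,0,0],"delta_rot":[0,0,0],"fingers":0.55},{"xyz":[0,0,-1],"delta_rot":[0,0,0],"fingers":0.55},{"xyz":[0,0,-3],"delta_rot":[0,0,0],"fingers":0.55},{"xyz":[0,-1,-5],"delta_rot":[0,0,0],"fingers":0.7}]}}

```text
clock: 27.93
tcp_pos: [0.5742, 0.0053, 0.0806]
orientation: [2.253, 2.187, 0.005]
contact_force: [-0.0, 1.1, 1.4]
grip_width: 0.0275
```

```bash
python3 -c "
from h import *
im=imaging.grab_frame('wrist');show(im,'w21')
gon(cw(-.113,-.050,.031),-1.9); print(wc(pose()[0]))
"
```

```text
clk 27.98 tcp [0.5734 0.0046 0.0838] jaw -1.8 F [-0.9966 -0.8719  1.7216] w 0.0258 j [-0.7643  0.6843  0.9065  1.9691 -0.7308  0.8467  0.517 ]
 dxyz cm [ 0.1751 -3.1418  5.2592] [ 0.324  -0.1605  0.1035]
[-0.0819 -0.0518]
```

View pics/w21.png

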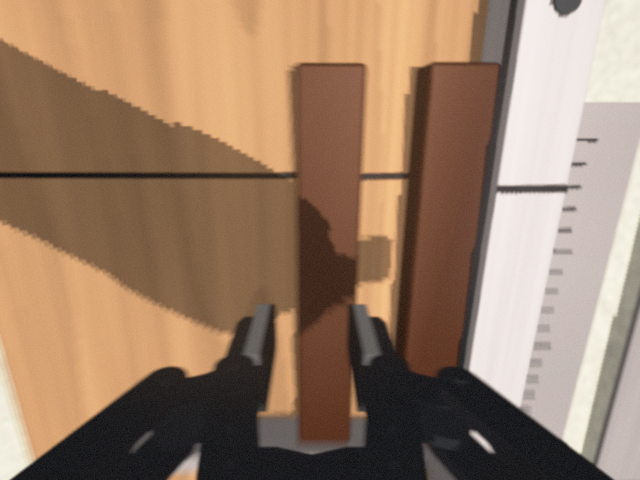

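Both ends level. Now push bar 2 in.

>>> {"method": "jog_arm", "body": {"rows": [{"xyz":[0.1,-1.7,0],"delta_rot":[0,0,0],"fingers":1},{"xyz":[0.2,-3.4,0],"delta_rot":[0,0,0],"fingers":1},{"xyz":[0.2,-3.5,2],"delta_rot":[0,0,0],"fingers":1},{"xyz":[0.2,-3.5,4],"delta_rot":[0,0,0],"fingers":1},{"xyz":[0.2,-3.5,5.2],"delta_rot":[0,0,0],"fingers":1}]}}

```text
clock: 28.4
tcp_pos: [0.5383, 0.0079, 0.0311]
orientation: [2.255, 2.185, 0.01]
contact_force: [-0.4, -0.8, 0.2]
grip_width: 0.0004
```

```bash
python3 -c "
from h import *
gon(cw(-.075,-.050,.031),-1.9); print(wc(pose()[0]))
"
```

```text
clk 28.40 tcp [0.5383 0.0079 0.0311] jaw -1.8 F [-0.4416 -0.7631  0.1577] w 0.0004 j [-0.738   0.7078  0.8222  2.0708 -0.8172  0.7159  0.5904]
 dxyz cm [-0.0376  4.2126  0.0315] [ 0.3177 -0.1774  0.1045]
[-0.1171 -0.0497]
```

>>> {"method": "jog_arm", "body": {"rows": [{"xyz":[0,0.8,0],"delta_rot":[0,0,0],"fingers":1},{"xyz":[0,1.6,0],"delta_rot":[0,0,0],"fingers":1},{"xyz":[0,2.4,0],"delta_rot":[0,0,0],"fingers":1},{"xyz":[0,3.2,0],"delta_rot":[0,0,0],"fingers":1},{"xyz":[0,3.8,0],"delta_rot":[0,0,0],"fingers":1}]}}

```text
clock: 28.82
tcp_pos: [0.5782, 0.0065, 0.0321]
orientation: [2.253, 2.184, 0.011]
contact_force: [-1.6, 0.4, -0.8]
grip_width: 0.0001
```

>>> {"method": "jog_arm", "body": {"rows": [{"xyz":[0,0.3,0],"delta_rot":[0,0,0],"fingers":1},{"xyz":[0,0.5,0],"delta_rot":[0,0,0],"fingers":1},{"xyz":[0,0.7,0],"delta_rot":[0,0,0],"fingers":1},{"xyz":[0,0.8,0],"delta_rot":[0,0,0],"fingers":1},{"xyz":[0,0.8,0],"delta_rot":[0,0,0],"fingers":1}]}}

```text
clock: 29.23
tcp_pos: [0.5814, 0.0065, 0.0315]
orientation: [-2.252, -2.182, -0.003]
contact_force: [-14.4, 2.0, 10.3]
grip_width: -0.0001
```

```bash
python3 -c "
from h import *
im=imaging.grab_frame('wrist');show(im,'w22')
gon(cw(-.113,-.050,.031),-1.9); print(wc(pose()[0]))
"
```

```text
clk 29.28 tcp [0.5814 0.0065 0.0315] jaw -1.8 F [-13.6654   1.6087   9.9164] w -0.0001 j [-0.7004  0.7628  0.8203  1.9621 -0.8064  0.7842  0.5648]
 dxyz cm [-0.0268 -3.8982  0.0607] [-0.1413 -0.2878  0.0907]
[-0.074  -0.0497]
```

View pics/w22.png

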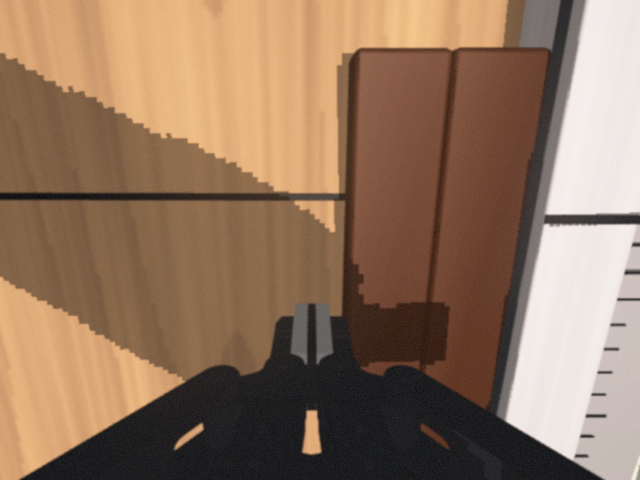

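Tight: contact at exactly −30 mm from the previous. Now bar 3 (near).

>>> {"method": "jog_arm", "body": {"rows": [{"xyz":[0,-1,0],"delta_rot":[0,0,0],"fingers":1},{"xyz":[0,-2,-2],"delta_rot":[0,0,0],"fingers":1},{"xyz":[0,-2.5,-5],"delta_rot":[0,0,0],"fingers":0.8},{"xyz":[2.5,-4,-8],"delta_rot":[0,0,-2],"fingers":0.6},{"xyz":[6,-6,-10],"delta_rot":[0,0,-4],"fingers":0.4}]}}

```text
clock: 29.7
tcp_pos: [0.527, 0.0622, 0.1335]
orientation: [-2.184, -2.257, -0.007]
contact_force: [0.6, 1.2, -0.1]
grip_width: 0.0357
```

```bash
python3 -c "
from h import *
gon([.4476,.331,.17],4.2)
"
```

```text
clk 29.70 tcp [0.527  0.0622 0.1335] jaw 1.9 F [ 0.6079  1.2307 -0.1497] w 0.0357 j [-0.9837  0.5598  1.009   2.0382 -0.6263  0.8825  0.4107]
 dxyz cm [27.142  -7.0365 -3.5629] [ 0.1673 -0.2144 -2.2963]
```

>>> {"method": "jog_arm", "body": {"rows": [{"xyz":[3,-0.7,-0.7],"delta_rot":[0,0,-1],"fingers":0.2},{"xyz":[6,-1.5,-1.4],"delta_rot":[0,0,-2],"fingers":0.2},{"xyz":[9,-2.3,-2],"delta_rot":[0,0,-2.3],"fingers":0.2},{"xyz":[12,-3,-3],"delta_rot":[0,0,-2.3],"fingers":0.2},{"xyz":[15.5,-4,-3.5],"delta_rot":[0,0,-2.3],"fingers":0.2}]}}

```text
clock: 30.12
tcp_pos: [0.4826, 0.2164, 0.1707]
orientation: [2.14, 2.299, 0.011]
contact_force: [0.6, 0.4, 0.5]
grip_width: 0.0681
```

>>> {"method": "jog_arm", "body": {"rows": [{"xyz":[3,-0.6,0],"delta_rot":[0,0,0],"fingers":0.2},{"xyz":[6,-1.2,0],"delta_rot":[0,0,0],"fingers":0.2},{"xyz":[8.5,-1.8,0],"delta_rot":[0,0,0],"fingers":0.2},{"xyz":[11.2,-2.4,0],"delta_rot":[0,0,0],"fingers":0.2},{"xyz":[11.2,-2.4,0],"delta_rot":[0,0,0],"fingers":0.2}]}}

```text
clock: 30.53
tcp_pos: [0.449, 0.3332, 0.1711]
orientation: [-2.13, -2.308, -0.014]
contact_force: [0.2, 0.5, -0.2]
grip_width: 0.0683
```

```bash
python3 -c "
from h import *
imaging.grab_frame('wrist');gon([.4476,.331,.026],4.2)
im=imaging.grab_frame('wrist');show(im,'w23')
"
```

```text
clk 30.58 tcp [0.4499 0.3301 0.1712] jaw 4.4 F [ 1.0557 -1.3771 -0.1815] w 0.0682 j [-1.5262  0.5739  1.0832  1.9511 -0.6163  0.9841 -0.0719]
 dxyz cm [ 0.0327 -0.32   14.5184] [ 0.3678 -0.2965  0.2434]
```

View pics/w23.png

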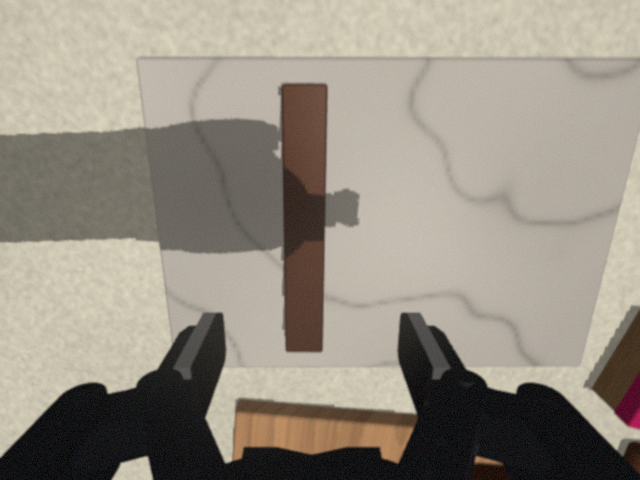

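>>> {"method": "jog_arm", "body": {"rows": [{"xyz":[0,-0.3,3.5],"delta_rot":[0.3,-0.3,0.2],"fingers":0.35},{"xyz":[0,-0.3,7],"delta_rot":[0.3,-0.3,0.2],"fingers":0.35},{"xyz":[0,-0.3,10],"delta_rot":[0.3,-0.3,0.2],"fingers":0.35},{"xyz":[0,-0.3,12.5],"delta_rot":[0.3,-0.3,0.2],"fingers":0.35},{"xyz":[0,-0.3,14],"delta_rot":[0.3,-0.3,0.2],"fingers":0.35}]}}

```text
clock: 31.05
tcp_pos: [0.4483, 0.3261, 0.0292]
orientation: [2.143, 2.295, -0.003]
contact_force: [-0.2, 0.1, -0.8]
grip_width: 0.0558
```

```bash
python3 -c "
from h import *
gon([.4476,.331,.028],4.2)
"
```

```text
clk 31.05 tcp [0.4483 0.3261 0.0292] jaw 3.9 F [-0.1847  0.1057 -0.7847] w 0.0558 j [-1.3578  0.7481  0.8476  2.0289 -0.8346  0.7555  0.0816]
 dxyz cm [ 0.4981 -0.0376  0.1222] [-0.0127  0.1612 -0.2683]
```

>>> {"method": "jog_arm", "body": {"rows": [{"xyz":[0.4,0,0.1],"delta_rot":[0,0,-0.3],"fingers":0.7},{"xyz":[0.4,0,0.1],"delta_rot":[0,0,-0.3],"fingers":1},{"xyz":[0.4,0,0.1],"delta_rot":[0,0,-0.3],"fingers":1},{"xyz":[0.4,0,0.1],"delta_rot":[0,0,-0.3],"fingers":1},{"xyz":[0.4,0,0.1],"delta_rot":[0,0,-0.3],"fingers":1}]}}

```text
clock: 31.47
tcp_pos: [0.4487, 0.3304, 0.0293]
orientation: [2.137, 2.3, -0.0]
contact_force: [-0.1, -0.9, -1.4]
grip_width: 0.0289
```

>>> {"method": "jog_arm", "body": {"rows": [{"xyz":[0,0,-1],"delta_rot":[0,0,0],"fingers":1},{"xyz":[0,0,-2.5],"delta_rot":[0,0,0],"fingers":1},{"xyz":[-2,0,-3.3],"delta_rot":[0,0,1],"fingers":1},{"xyz":[-5,0.2,-3.3],"delta_rot":[0,0,2],"fingers":1},{"xyz":[-8,0.4,-3.3],"delta_rot":[0,0,3],"fingers":1}]}}

```text
clock: 31.88
tcp_pos: [0.4591, 0.2509, 0.064]
orientation: [2.194, 2.245, 0.004]
contact_force: [0.0, -0.8, -2.1]
grip_width: 0.0289
```

```bash
python3 -c "
from h import *
im=imaging.grab_frame('wrist');show(im,'w24')
gon(cw(-.125,-.040,.06),-1.9)
"
```

```text
clk 31.93 tcp [0.4598 0.2425 0.0643] jaw 0.7 F [ 0.5551 -6.4464 -1.4896] w 0.0289 j [-1.2972  0.6613  0.9278  2.1012 -0.7775  0.7672  0.1423]
 dxyz cm [-22.5488   6.8135   0.5487] [0.2188 0.2245 2.6203]
```

View pics/w24.png

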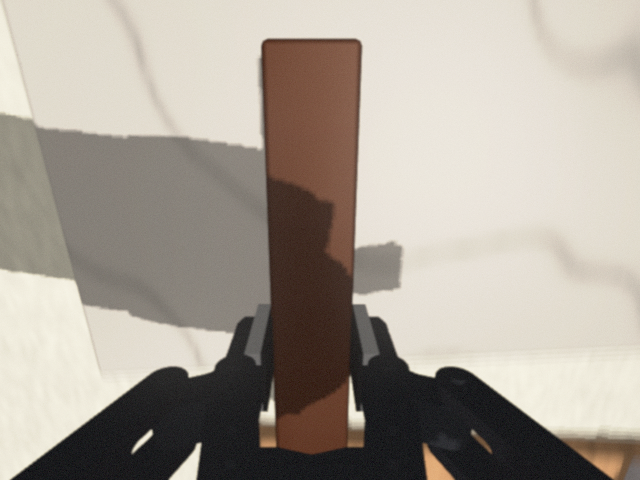

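>>> {"method": "jog_arm", "body": {"rows": [{"xyz":[-2,1,0],"delta_rot":[0,0,1],"fingers":1},{"xyz":[-5,2.2,0],"delta_rot":[0,0,2],"fingers":1},{"xyz":[-8,3.4,0],"delta_rot":[0,0,2.6],"fingers":1},{"xyz":[-11,4.6,0],"delta_rot":[0,0,2.6],"fingers":1},{"xyz":[-14,5.8,0],"delta_rot":[0,0,2.6],"fingers":1}]}}

```text
clock: 32.35
tcp_pos: [0.52, 0.1016, 0.0662]
orientation: [2.254, 2.18, 0.002]
contact_force: [0.5, 0.1, -2.0]
grip_width: 0.0288
```

```bash
python3 -c "
from h import *
gon(cw(-.125,-.040,.029),-1.9)
"
```

```text
clk 32.35 tcp [0.52   0.1016 0.0662] jaw -1.9 F [ 0.4605  0.0765 -2.0321] w 0.0288 j [-0.9884  0.6623  0.9131  2.0786 -0.7639  0.7728  0.3731]
 dxyz cm [-8.3174  1.3294  3.7517] [ 0.2794  0.1858 -0.0019]
```

>>> {"method": "jog_arm", "body": {"rows": [{"xyz":[-2.5,0.5,0],"delta_rot":[0.2,0,0],"fingers":1},{"xyz":[-5,1,0.3],"delta_rot":[0.2,0,0],"fingers":1},{"xyz":[-7,1.3,1],"delta_rot":[0.2,0,0],"fingers":1},{"xyz":[-8,1.3,2],"delta_rot":[0.2,0,0],"fingers":1},{"xyz":[-8,1.3,3],"delta_rot":[0.2,0,0],"fingers":1}]}}

```text
clock: 32.77
tcp_pos: [0.5309, 0.0174, 0.0376]
orientation: [2.26, 2.174, -0.001]
contact_force: [-0.9, 0.3, -1.8]
grip_width: 0.0289
```

```bash
python3 -c "
from h import *
gon(cw(-.125,-.042,.029),-1.9);print(wc(pose()[0]))
"
```

```text
clk 32.77 tcp [0.5309 0.0174 0.0376] jaw -2.2 F [-0.8701  0.3034 -1.7598] w 0.0289 j [-0.7801  0.6959  0.8448  2.0844 -0.8044  0.7207  0.5551]
 dxyz cm [-0.1541 -0.0236  0.8629] [ 0.2181  0.2388 -0.3103]
[-0.1248 -0.0404]
```

>>> {"method": "jog_arm", "body": {"rows": [{"xyz":[0,0,0.4],"delta_rot":[0.2,0.2,-0.3],"fingers":1},{"xyz":[0,0,0.8],"delta_rot":[0.2,0.2,-0.3],"fingers":1},{"xyz":[-0.2,0,0.9],"delta_rot":[0.2,0.2,-0.3],"fingers":1},{"xyz":[-0.5,0,0.9],"delta_rot":[0.2,0.2,-0.3],"fingers":1},{"xyz":[-0.7,0,0.9],"delta_rot":[0.2,0.2,-0.3],"fingers":1}]}}

```text
clock: 33.18
tcp_pos: [0.531, 0.011, 0.0289]
orientation: [2.256, 2.185, 0.0]
contact_force: [0.1, -0.1, -1.7]
grip_width: 0.0288
```

```bash
python3 -c "
from h import *
gon(cw(-.125,-.051,.029),-1.9);print(wc(pose()[0]))
im=imaging.grab_frame('wrist');show(im,'w25')
"
```

```text
clk 33.18 tcp [0.531  0.011  0.0289] jaw -1.8 F [ 0.1251 -0.0852 -1.7495] w 0.0288 j [-0.7502  0.7063  0.8231  2.0847 -0.8181  0.7091  0.5856]
 dxyz cm [-0.4096 -0.0475 -0.0126] [0.0466 0.0395 0.0779]
[-0.1245 -0.0469]
```

View pics/w25.png

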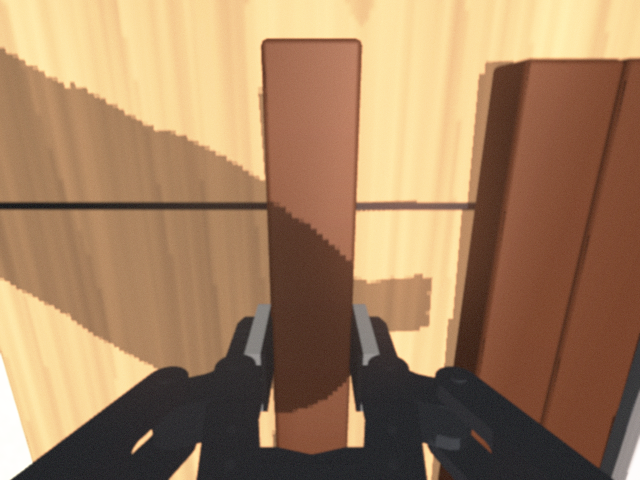

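>>> {"method": "jog_arm", "body": {"rows": [{"xyz":[-0.2,0,0.1],"delta_rot":[0,0,0],"fingers":1},{"xyz":[-0.4,0,0.1],"delta_rot":[0,0,0],"fingers":1},{"xyz":[-0.6,0,0.1],"delta_rot":[0,0,0],"fingers":1},{"xyz":[-0.8,0,0.1],"delta_rot":[0,0,0],"fingers":1},{"xyz":[-0.8,0,0.1],"delta_rot":[0,0,0],"fingers":1}]}}

```text
clock: 33.65
tcp_pos: [0.5313, 0.0055, 0.0284]
orientation: [-2.254, -2.185, -0.005]
contact_force: [-1.5, 10.5, 8.6]
grip_width: 0.0289
```

```bash
python3 -c "
from h import *
gon(cw(-.125,-.051,.029),-1.9);print(wc(pose()[0]))
im=imaging.grab_frame('wrist');show(im,'w26')
"
```

```text
clk 33.65 tcp [0.5313 0.0055 0.0284] jaw -1.8 F [-1.4847 10.4534  8.6399] w 0.0289 j [-0.7337  0.7052  0.8182  2.0842 -0.8211  0.7092  0.6015]
 dxyz cm [ 0.1373 -0.0962 -0.059 ] [ 0.0454 -0.2299  0.1381]
[-0.124  -0.0524]
```

View pics/w26.png

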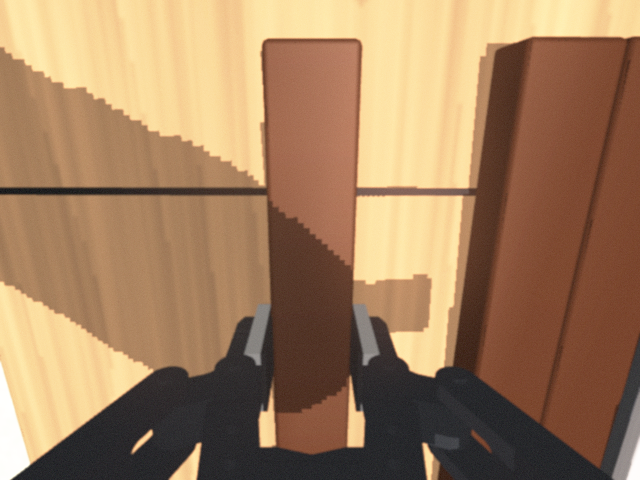

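Butted (10 N). Move toward fence, release, push.

>>> {"method": "jog_arm", "body": {"rows": [{"xyz":[0,0.5,-0.1],"delta_rot":[0,0,0],"fingers":1},{"xyz":[0,1,-0.1],"delta_rot":[0,0,0],"fingers":1},{"xyz":[0,1.5,-0.1],"delta_rot":[0,0,0],"fingers":1},{"xyz":[0,2,-0.1],"delta_rot":[0,0,0],"fingers":1},{"xyz":[0,2.2,-0.1],"delta_rot":[0,0,0],"fingers":1}]}}

```text
clock: 34.12
tcp_pos: [0.5538, 0.0048, 0.0292]
orientation: [-2.254, -2.186, -0.005]
contact_force: [-0.9, 2.6, -1.4]
grip_width: 0.0289
```

>>> {"method": "jog_arm", "body": {"rows": [{"xyz":[0,0,0],"delta_rot":[0,0,0],"fingers":0.55},{"xyz":[0,0,0],"delta_rot":[0,0,0],"fingers":0.55},{"xyz":[0,0,-1],"delta_rot":[0,0,0],"fingers":0.55},{"xyz":[0,0,-3],"delta_rot":[0,0,0],"fingers":0.55},{"xyz":[0,-1,-5],"delta_rot":[0,0,0],"fingers":0.7}]}}

```text
clock: 34.53
tcp_pos: [0.5451, 0.0042, 0.0804]
orientation: [-2.256, -2.186, -0.005]
contact_force: [0.8, -0.8, -0.0]
grip_width: 0.0279
```

>>> {"method": "jog_arm", "body": {"rows": [{"xyz":[0.1,-1.7,0],"delta_rot":[0,0,0],"fingers":1},{"xyz":[0.2,-3.4,0],"delta_rot":[0,0,0],"fingers":1},{"xyz":[0.2,-3.5,2],"delta_rot":[0,0,0],"fingers":1},{"xyz":[0.2,-3.5,4],"delta_rot":[0,0,0],"fingers":1},{"xyz":[0.2,-3.5,5.2],"delta_rot":[0,0,0],"fingers":1}]}}

```text
clock: 34.95
tcp_pos: [0.5098, 0.0074, 0.028]
orientation: [-2.256, -2.187, -0.005]
contact_force: [0.5, -0.4, -0.5]
grip_width: 0.0002
```

```bash
python3 -c "
from h import *
gon(cw(-.105,-.050,.031),-1.9);print(wc(pose()[0]))
im=imaging.grab_frame('wrist');show(im,'w27')
"
```

```text
clk 34.95 tcp [0.5098 0.0074 0.028 ] jaw -1.8 F [ 0.5216 -0.4254 -0.4714] w 0.0002 j [-0.7537  0.6792  0.8185  2.135  -0.825   0.6776  0.6082]
 dxyz cm [ 0.1118  4.0612 -0.2877] [ 0.1225 -0.1364  0.1186]
[-0.1456 -0.0512]
```

View pics/w27.png

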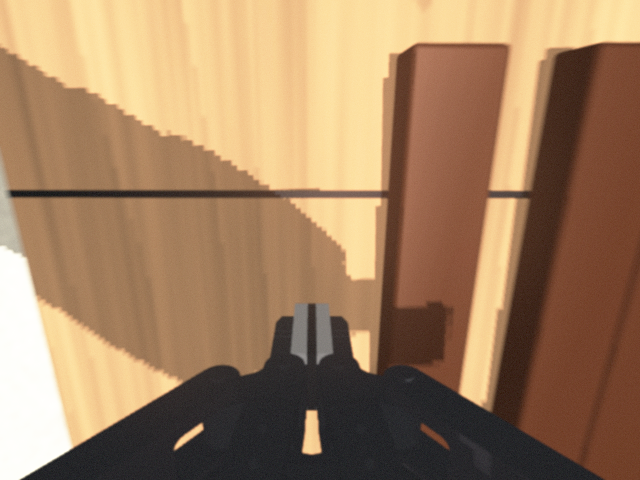

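>>> {"method": "jog_arm", "body": {"rows": [{"xyz":[0,0.8,-0.2],"delta_rot":[0,0,0],"fingers":1},{"xyz":[0,1.6,-0.2],"delta_rot":[0,0,0],"fingers":1},{"xyz":[0,2.4,-0.2],"delta_rot":[0,0,0],"fingers":1},{"xyz":[0,3.2,-0.2],"delta_rot":[0,0,0],"fingers":1},{"xyz":[0,3.7,-0.2],"delta_rot":[0,0,0],"fingers":1}]}}

```text
clock: 35.42
tcp_pos: [0.5477, 0.006, 0.0294]
orientation: [-2.255, -2.187, -0.003]
contact_force: [-2.5, 0.2, 0.8]
grip_width: 0.0002
```

>>> {"method": "jog_arm", "body": {"rows": [{"xyz":[0,0.3,0],"delta_rot":[0,0,0],"fingers":1},{"xyz":[0,0.5,0],"delta_rot":[0,0,0],"fingers":1},{"xyz":[0,0.7,0],"delta_rot":[0,0,0],"fingers":1},{"xyz":[0,0.9,0],"delta_rot":[0,0,0],"fingers":1},{"xyz":[0,0.9,0],"delta_rot":[0,0,0],"fingers":1}]}}

```text
clock: 35.83
tcp_pos: [0.5511, 0.0059, 0.0287]
orientation: [-2.249, -2.18, 0.006]
contact_force: [-16.1, 2.2, 14.0]
grip_width: 0.0001
```

```bash
python3 -c "
from h import *
gon(cw(-.105,-.050,.031),-1.9);print(wc(pose()[0]))
im=imaging.grab_frame('wrist');show(im,'w28')
"
```

```text
clk 35.83 tcp [0.5511 0.0059 0.0287] jaw -1.8 F [-16.1491   2.1745  14.0022] w 0.0001 j [-0.7188  0.7338  0.8194  2.0295 -0.8098  0.75    0.5821]
 dxyz cm [ 0.1288 -0.0776 -0.2277] [-0.5628 -0.2337  0.1146]
[-0.1042 -0.0513]
```

View pics/w28.png

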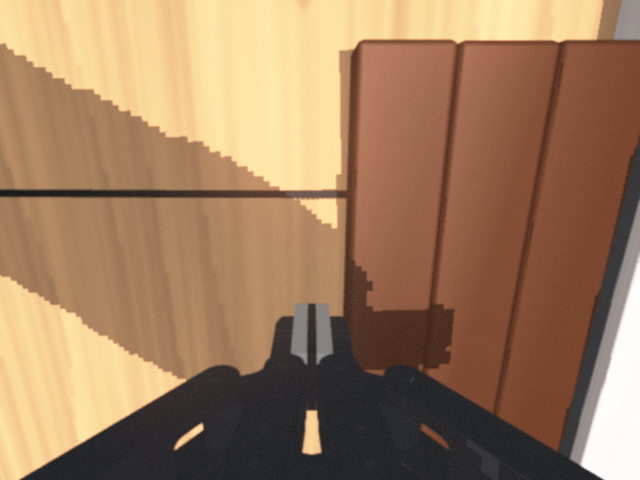

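>>> {"method": "jog_arm", "body": {"rows": [{"xyz":[0,-1,0],"delta_rot":[0,0,0],"fingers":1},{"xyz":[0,-2.5,-3],"delta_rot":[0,0,0],"fingers":1},{"xyz":[0,-3,-7],"delta_rot":[0,0,0],"fingers":0.7},{"xyz":[0,-3,-11],"delta_rot":[0,0,6],"fingers":0.4},{"xyz":[0,-3,-15],"delta_rot":[0,0,12],"fingers":0}]}}

```text
clock: 36.3
tcp_pos: [0.5221, 0.0059, 0.1809]
orientation: [-2.47, -1.925, 0.007]
contact_force: [2.3, 0.0, 0.7]
grip_width: 0.0358
```

>>> {"method": "jog_arm", "body": {"rows": [{"xyz":[-3,0,-3],"delta_rot":[0,0,7],"fingers":0},{"xyz":[-6,0,-5],"delta_rot":[0,0,14],"fingers":0},{"xyz":[-9,0,-6],"delta_rot":[0,0,21],"fingers":0},{"xyz":[-10,0,-6],"delta_rot":[0,0,28],"fingers":0},{"xyz":[-10,0,-6],"delta_rot":[0,0,35],"fingers":0}]}}

```text
clock: 36.72
tcp_pos: [0.498, -0.0949, 0.2423]
orientation: [-2.944, -1.078, 0.007]
contact_force: [-0.7, 1.5, -0.7]
grip_width: 0.0854
```

```bash
python3 -c "
from h import *
imaging.grab_frame('wrist');imaging.grab_frame('wrist')
gon([.43,-.386,.25],-53);C=cam('wrist')
im=imaging.grab_frame('wrist');show(im,'w29');im=imaging.grab_frame('top');show(im,'t29',(150,140,540,330),2)
import pickle;pickle.dump((C,im),open('w29.pkl','wb'))
"
```

```text
clk 36.82 tcp [ 0.4985 -0.0922  0.241 ] jaw -49.3 F [ 0.1094 -0.4352  0.5449] w 0.0856 j [-0.9498  0.5356  1.4005  1.9845 -0.5865  1.1414 -0.161 ]
 dxyz cm [-24.3611  17.7978  -0.9645] [-0.5072  0.2367  3.7103]
```

View pics/w29.png

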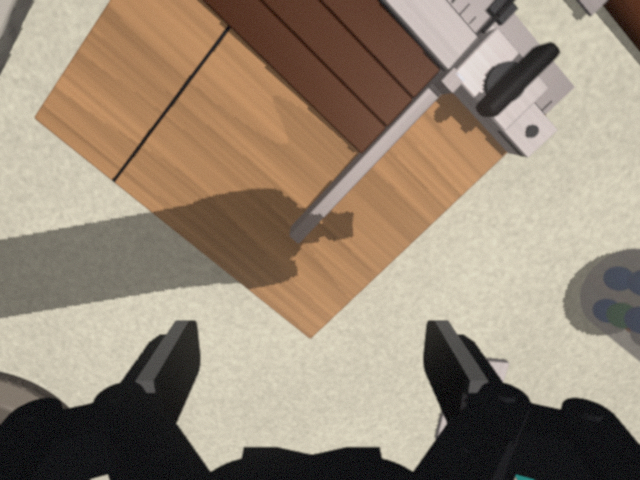

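View pics/t29.png

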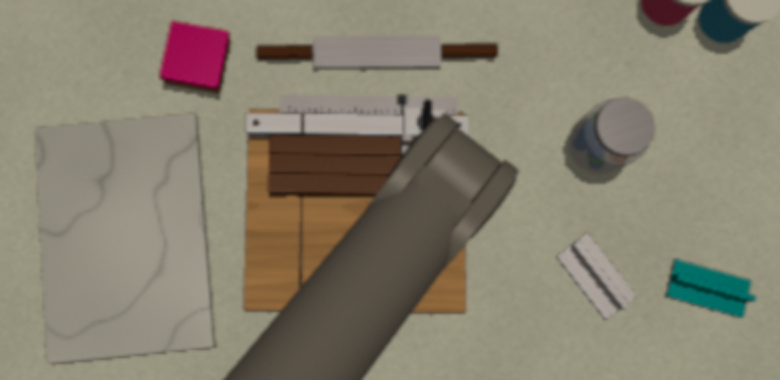

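>>> {"method": "jog_arm", "body": {"rows": [{"xyz":[-2,1.5,0],"delta_rot":[0,0,0],"fingers":0},{"xyz":[-4,3,0],"delta_rot":[0,0,0],"fingers":0},{"xyz":[-6,4.5,0],"delta_rot":[0,0,0],"fingers":0},{"xyz":[-8,6,0],"delta_rot":[0,0,0],"fingers":0},{"xyz":[-10,7.3,0],"delta_rot":[0,0,0],"fingers":0}]}}

```text
clock: 37.33
tcp_pos: [0.4715, -0.2125, 0.2404]
orientation: [-2.932, -1.108, 0.011]
contact_force: [0.5, 0.1, -0.8]
grip_width: 0.0853
```

```bash
python3 -c "
from h import *
gon([.43,-.386,.25],-53)
"
```

```text
clk 37.33 tcp [ 0.4715 -0.2125  0.2404] jaw -48.6 F [ 0.4893  0.1264 -0.8068] w 0.0853 j [-0.6686  0.5056  1.3285  1.9623 -0.5464  1.123   0.0417]
 dxyz cm [-14.5902  10.2552  -1.0009] [-0.5307  0.2576  4.4149]
```

>>> {"method": "jog_arm", "body": {"rows": [{"xyz":[-3,2,0.5],"delta_rot":[0,0,1],"fingers":0},{"xyz":[-6,4,1],"delta_rot":[0,0,2],"fingers":0},{"xyz":[-9,6,1.5],"delta_rot":[0,0,3],"fingers":0},{"xyz":[-12,8,2],"delta_rot":[0,0,4],"fingers":0},{"xyz":[-14.5,10.2,2.5],"delta_rot":[0,0,4.4],"fingers":0}]}}

```text
clock: 37.75
tcp_pos: [0.4292, -0.3862, 0.2147]
orientation: [-2.971, -0.999, 0.011]
contact_force: [1.0, -0.4, 0.8]
grip_width: 0.0851
```

```bash
python3 -c "
from h import *
import pickle
imaging.grab_frame('wrist');imaging.grab_frame('wrist')
gon([.43,-.386,.25],-53);C=cam('wrist')
im=imaging.grab_frame('wrist');show(im,'w30')
pickle.dump((C,im),open('w30.pkl','wb'))
"
```

```text
clk 37.85 tcp [ 0.4268 -0.3903  0.2152] jaw -53.3 F [-0.9947  0.1672  0.3422] w 0.0852 j [-0.1766  0.5973  1.1654  1.852  -0.6042  1.1169  0.2841]
 dxyz cm [ 0.4859 -0.1786 -3.483 ] [-0.3936  0.4215 -0.2528]
```

View pics/w30.png

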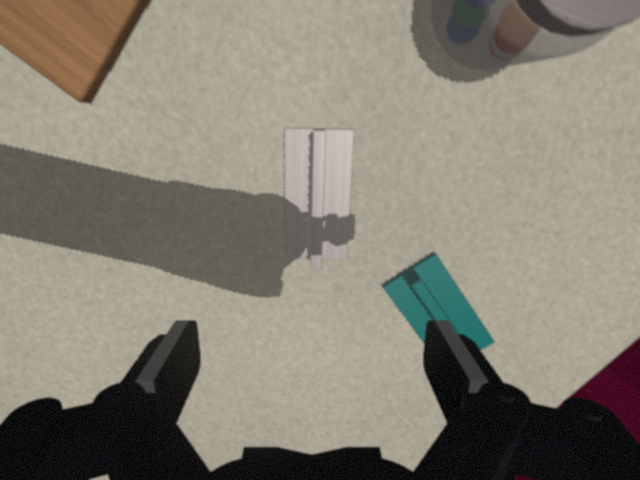

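```bash
python3 -c "
from h import *
import pickle
C,im=pickle.load(open('w30.pkl','rb'))
a=p2w(C,(319,129),.035);b=p2w(C,(316.5,268),.035);print(a,b,(a+b)/2,np.linalg.norm(a-b),np.degrees(np.arctan2(*(a-b)[1::-1])))
for q in ((285,128),(354,128),(348,260),(286,260)): print(p2w(C,q,.008))
show(im,'w30b',(260,100,380,290),3)
"
```

```text
[ 0.4849 -0.3546  0.035 ] [ 0.3891 -0.4242  0.035 ] [ 0.437  -0.3894  0.035 ] 0.11844149886809278 36.02052576556646
[ 0.4674 -0.3318  0.008 ]
[ 0.5026 -0.379   0.008 ]
[ 0.4049 -0.4501  0.008 ]
[ 0.3694 -0.4028  0.008 ]
```

View pics/w30b.png

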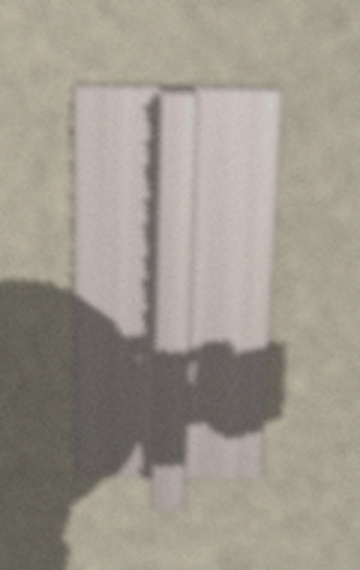

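```bash
python3 -c "
from h import *
gon([.4365,-.390,.015],-54)
"
```

```text
clk 37.90 tcp [ 0.4283 -0.3874  0.215 ] jaw -53.1 F [ 0.5111  1.0214 -0.236 ] w 0.0855 j [-0.1811  0.5965  1.1647  1.8529 -0.6046  1.1179  0.2825]
 dxyz cm [ 0.6156  0.8661 19.9863] [-0.4901  0.3408  0.909 ]
```

>>> {"method": "jog_arm", "body": {"rows": [{"xyz":[0.3,0.5,3],"delta_rot":[-0.5,0.3,0.9],"fingers":0.4},{"xyz":[0.6,0.9,6.5],"delta_rot":[-0.5,0.3,0.9],"fingers":0.4},{"xyz":[0.6,0.9,10],"delta_rot":[-0.5,0.3,0.9],"fingers":0.4},{"xyz":[0.6,0.9,12.5],"delta_rot":[-0.5,0.3,0.9],"fingers":0.4},{"xyz":[0.6,0.9,13],"delta_rot":[-0.5,0.3,0.9],"fingers":0.4}]}}

```text
clock: 38.32
tcp_pos: [0.437, -0.3865, 0.0808]
orientation: [-2.98, -0.977, 0.006]
contact_force: [-0.1, 0.9, 0.3]
grip_width: 0.051
```

```bash
python3 -c "
from h import *
imaging.grab_frame('wrist');gon([.4365,-.390,.015],-54)
C=cam('wrist');im=imaging.grab_frame('wrist');show(im,'w31')
"
```

```text
clk 38.37 tcp [ 0.4372 -0.3875  0.0822] jaw -53.7 F [-0.2505 -0.0104  0.0687] w 0.0517 j [-0.0564  0.7466  0.972   1.9374 -0.7927  0.9054  0.3907]
 dxyz cm [-0.1916  0.1896  6.7171] [-0.2859  0.0936  0.259 ]
```

View pics/w31.png

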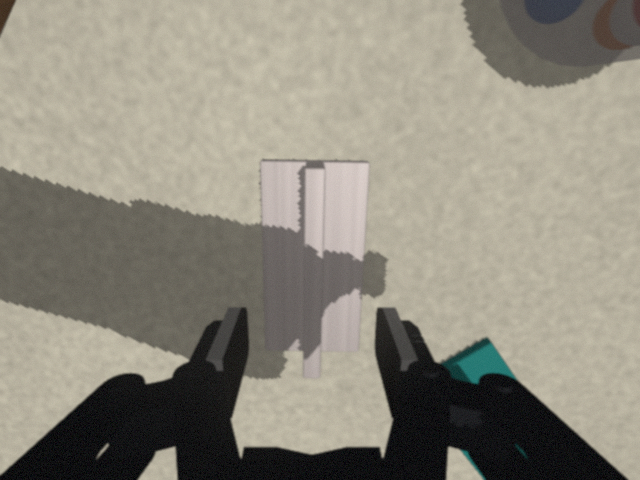

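>>> {"method": "jog_arm", "body": {"rows": [{"xyz":[-0.2,0.1,2],"delta_rot":[-0.3,0,0.3],"fingers":0.5},{"xyz":[-0.2,0.1,4],"delta_rot":[-0.3,0,0.3],"fingers":0.55},{"xyz":[-0.2,0.1,5.5],"delta_rot":[-0.3,0,0.3],"fingers":0.55},{"xyz":[-0.2,0.1,6.3],"delta_rot":[-0.3,0,0.3],"fingers":0.6},{"xyz":[-0.2,0.1,6.5],"delta_rot":[-0.3,0,0.3],"fingers":0.7}]}}

```text
clock: 38.83
tcp_pos: [0.437, -0.3906, 0.0191]
orientation: [2.985, 0.969, -0.0]
contact_force: [-0.7, -0.3, -0.1]
grip_width: 0.0258
```

>>> {"method": "jog_arm", "body": {"rows": [{"xyz":[0,0,0],"delta_rot":[0,0,0],"fingers":1},{"xyz":[0,0,0],"delta_rot":[0,0,0],"fingers":1},{"xyz":[0,0,0],"delta_rot":[0,0,0],"fingers":1},{"xyz":[0,0,0],"delta_rot":[0,0,0],"fingers":1},{"xyz":[0,0,0],"delta_rot":[0,0,0],"fingers":1}], "grip_force": 60}}

```text
clock: 39.25
tcp_pos: [0.4374, -0.391, 0.02]
orientation: [2.984, 0.969, 0.001]
contact_force: [-0.7, 0.6, 4.6]
grip_width: 0.0084
```

```bash
python3 -c "
from h import *
gon(cw(-.165,-.075,.10),-1.9)
"
```

```text
clk 39.25 tcp [ 0.4374 -0.391   0.02  ] jaw -54.0 F [-0.6737  0.6172  4.6211] w 0.0084 j [ 0.0088  0.8198  0.8733  1.9591 -0.8919  0.8014  0.4582]
 dxyz cm [ 26.2563 -27.2685  -8.1288] [  0.2076   0.1331 -52.1308]
```

>>> {"method": "jog_arm", "body": {"rows": [{"xyz":[0,0,-1.5],"delta_rot":[0,0,0],"fingers":1},{"xyz":[0,0,-3.5],"delta_rot":[0,0,0],"fingers":1},{"xyz":[1,-1,-6],"delta_rot":[0,0,-5],"fingers":1},{"xyz":[3,-3,-8],"delta_rot":[0,0,-10],"fingers":1},{"xyz":[5,-5,-8],"delta_rot":[0,0,-16],"fingers":1}]}}

```text
clock: 39.67
tcp_pos: [0.4492, -0.3229, 0.103]
orientation: [2.815, 1.374, 0.004]
contact_force: [1.2, 0.2, -4.3]
grip_width: 0.0083
```

```bash
python3 -c "
from h import *
gon(cw(-.165,-.075,.10),-1.9)
"
```

```text
clk 39.67 tcp [ 0.4492 -0.3229  0.103 ] jaw -38.0 F [ 1.1751  0.1598 -4.2698] w 0.0083 j [-0.1929  0.6417  0.9665  2.0106 -0.7076  0.8555  0.5098]
 dxyz cm [ 26.6997 -15.7061   0.0947] [  0.484    0.2857 -36.0666]
```

>>> {"method": "jog_arm", "body": {"rows": [{"xyz":[2.8,-1.6,0],"delta_rot":[0,0,-5],"fingers":1},{"xyz":[5.6,-3.2,0],"delta_rot":[0,0,-10],"fingers":1},{"xyz":[8.4,-4.8,0],"delta_rot":[0,0,-15],"fingers":1},{"xyz":[11,-6.4,0],"delta_rot":[0,0,-20],"fingers":1},{"xyz":[13.5,-8,0],"delta_rot":[0,0,-25],"fingers":1}]}}

```text
clock: 40.08
tcp_pos: [0.469, -0.1653, 0.1019]
orientation: [2.446, 1.956, 0.0]
contact_force: [0.8, -0.6, -4.5]
grip_width: 0.0084
```

```bash
python3 -c "
from h import *
gon(cw(-.145,-.075,.085),-1.9)
"
```

```text
clk 40.08 tcp [ 0.469  -0.1653  0.1019] jaw -12.7 F [ 0.8022 -0.6137 -4.4907] w 0.0084 j [-0.4964  0.5201  0.9139  2.136  -0.6034  0.7562  0.5876]
 dxyz cm [15.4255  0.6786  1.6043] [  0.3945   0.358  -10.7947]
```

>>> {"method": "jog_arm", "body": {"rows": [{"xyz":[3,0.1,0],"delta_rot":[0,0,-3],"fingers":1},{"xyz":[6,0.3,0],"delta_rot":[0,0,-6],"fingers":1},{"xyz":[9.5,0.4,0],"delta_rot":[0,0,-9],"fingers":1},{"xyz":[12.5,0.6,0],"delta_rot":[0.3,0.3,-10.8],"fingers":1},{"xyz":[15.3,0.7,0],"delta_rot":[0.3,0.3,-10.8],"fingers":1}]}}

```text
clock: 40.5
tcp_pos: [0.5097, -0.0156, 0.1011]
orientation: [2.254, 2.186, 0.001]
contact_force: [0.6, -0.0, -2.7]
grip_width: 0.0083
```

```bash
python3 -c "
from h import *
imaging.grab_frame('wrist');imaging.grab_frame('wrist')
gon(cw(-.140,-.075,.0405),-1.9);print(wc(pose()[0]))
im=imaging.grab_frame('wrist');show(im,'w32')
"
```

```text
clk 40.60 tcp [ 0.5107 -0.0119  0.1006] jaw -1.4 F [-0.4537 -0.0557 -3.4632] w 0.0084 j [-0.7639  0.5291  0.8664  2.1002 -0.5876  0.7689  0.4503]
 dxyz cm [-0.4653  0.3935  6.007 ] [ 0.0813 -0.0539  0.4687]
[-0.1441 -0.0704]
```

View pics/w32.png

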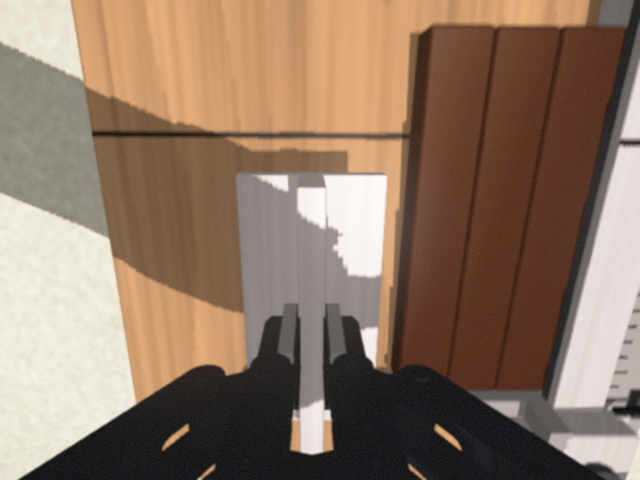

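>>> {"method": "jog_arm", "body": {"rows": [{"xyz":[-0.2,0.2,1.5],"delta_rot":[0,0,0.5],"fingers":1},{"xyz":[-0.5,0.4,3],"delta_rot":[0,0,0.5],"fingers":1},{"xyz":[-0.5,0.4,4.5],"delta_rot":[0,0,0.5],"fingers":1},{"xyz":[-0.5,0.4,5.5],"delta_rot":[0,0,0.5],"fingers":1},{"xyz":[-0.5,0.4,5.8],"delta_rot":[0,0,0.5],"fingers":1}]}}

```text
clock: 41.07
tcp_pos: [0.5123, -0.0213, 0.0414]
orientation: [2.264, 2.178, -0.003]
contact_force: [-0.3, 0.2, -3.1]
grip_width: 0.0083
```

```bash
python3 -c "
from h import *
gon(cw(-.120,-.075,.0405),-1.9);print(wc(pose()[0]))
im=imaging.grab_frame('wrist');show(im,'w33')
"
```

```text
clk 41.07 tcp [ 0.5123 -0.0213  0.0414] jaw -2.2 F [-0.2658  0.1915 -3.1174] w 0.0083 j [-0.6565  0.6219  0.7532  2.119  -0.6976  0.6664  0.5393]
 dxyz cm [0.483  2.2153 0.088 ] [-0.0781  0.0902 -0.3078]
[-0.1422 -0.0797]
```

View pics/w33.png

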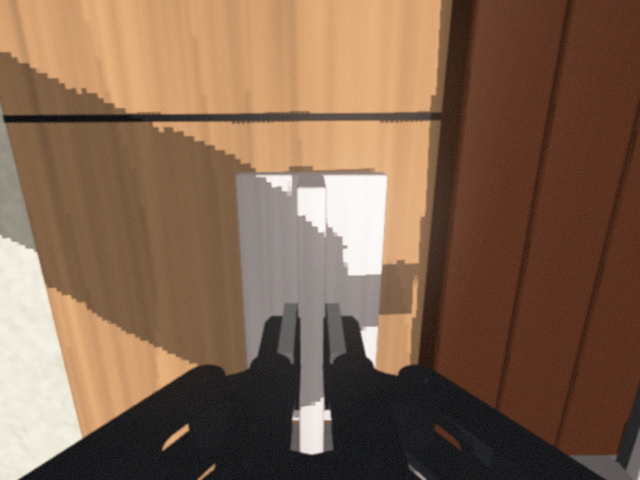

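>>> {"method": "jog_arm", "body": {"rows": [{"xyz":[0.2,0.4,0.1],"delta_rot":[0,0,-0.3],"fingers":1},{"xyz":[0.3,0.8,0.1],"delta_rot":[0,0,-0.3],"fingers":1},{"xyz":[0.3,1.2,0.1],"delta_rot":[0,0,-0.3],"fingers":1},{"xyz":[0.3,1.6,0.1],"delta_rot":[0,0,-0.3],"fingers":1},{"xyz":[0.3,1.9,0.1],"delta_rot":[0,0,-0.3],"fingers":1}]}}

```text
clock: 41.53
tcp_pos: [0.5328, -0.0187, 0.0412]
orientation: [2.256, 2.184, -0.001]
contact_force: [0.9, 0.2, -3.8]
grip_width: 0.008
```

```bash
python3 -c "
from h import *
C=cam('wrist');im=imaging.grab_frame('wrist');show(im,'w34')
gon(cw(-.120,-.075,.0405),-1.9);print(wc(pose()[0]))
for q in ((237,173),(386,173)): print(wc(p2w(C,q,.028)))
"
```

```text
clk 41.58 tcp [ 0.5333 -0.0187  0.0411] jaw -1.9 F [ 1.3156 -0.6976 -2.8772] w 0.0081 j [-0.6468  0.6468  0.7489  2.0722 -0.698   0.6894  0.533 ]
 dxyz cm [0.1509 0.1261 0.0648] [0.0465 0.094  0.0365]
[-0.1213 -0.0765]
[-0.1507 -0.0184]
[-0.0918 -0.0184]
```

View pics/w34.png

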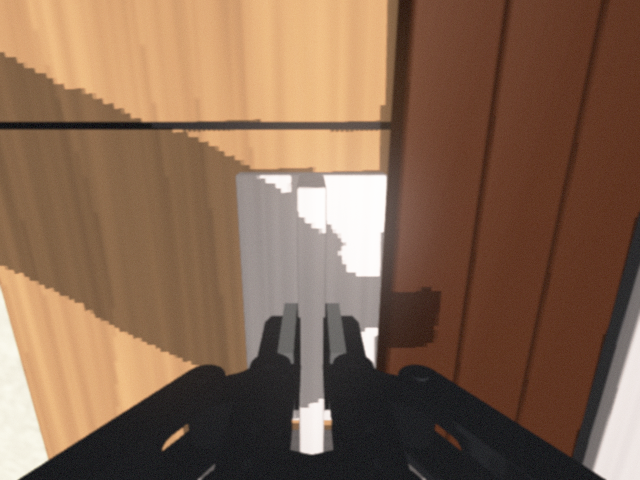

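>>> {"method": "jog_arm", "body": {"rows": [{"xyz":[0,0,0.1],"delta_rot":[0,0,0],"fingers":1},{"xyz":[0,0,0.15],"delta_rot":[0,0,0],"fingers":1},{"xyz":[0,0.2,0.15],"delta_rot":[0,0,0],"fingers":1},{"xyz":[0,0.4,0.15],"delta_rot":[0,0,0],"fingers":1},{"xyz":[0,0.5,0.15],"delta_rot":[0,0,0],"fingers":1}]}}

```text
clock: 42.0
tcp_pos: [0.5337, -0.0187, 0.0399]
orientation: [-2.253, -2.179, 0.007]
contact_force: [-18.1, 1.4, 24.8]
grip_width: 0.0083
```

```bash
python3 -c "
from h import *
gon(cw(-.120,-.075,.0405),-1.9);print(wc(pose()[0]))
"
```

```text
clk 42.00 tcp [ 0.5337 -0.0187  0.0399] jaw -1.9 F [-18.089    1.3723  24.833 ] w 0.0083 j [-0.6413  0.6531  0.7469  2.0649 -0.6979  0.7009  0.5332]
 dxyz cm [ 0.148   0.0842 -0.0613] [-0.4622 -0.0845 -0.0036]
[-0.1208 -0.0765]
```

>>> {"method": "jog_arm", "body": {"rows": [{"xyz":[0,0.1,0],"delta_rot":[0,0,0],"fingers":1},{"xyz":[0,0.1,0],"delta_rot":[0,0,0],"fingers":1},{"xyz":[0,0.1,0],"delta_rot":[0,0,0],"fingers":0.8},{"xyz":[0,0,0],"delta_rot":[0,0,0],"fingers":0.72},{"xyz":[0,0,0],"delta_rot":[0,0,0],"fingers":0.72}]}}

```text
clock: 42.42
tcp_pos: [0.5342, -0.0187, 0.04]
orientation: [-2.254, -2.18, 0.006]
contact_force: [0.2, 0.2, -0.1]
grip_width: 0.0239
```

>>> {"method": "jog_arm", "body": {"rows": [{"xyz":[0,0,-0.5],"delta_rot":[0,0,0],"fingers":0.72},{"xyz":[0,0,-1.5],"delta_rot":[0,0,0],"fingers":0.72},{"xyz":[0,0,-3],"delta_rot":[0,0,0],"fingers":0.72},{"xyz":[0,0,-6],"delta_rot":[0,0,0],"fingers":0.6},{"xyz":[0,0,-10],"delta_rot":[0,0,0],"fingers":0.4}]}}

```text
clock: 42.83
tcp_pos: [0.5334, -0.019, 0.1401]
orientation: [-2.253, -2.178, 0.012]
contact_force: [1.0, 1.4, -0.1]
grip_width: 0.045
```

>>> {"method": "jog_arm", "body": {"rows": [{"xyz":[-1,0,-3],"delta_rot":[0,0,0],"fingers":0.3},{"xyz":[-3,0,-6],"delta_rot":[0,0,0],"fingers":0},{"xyz":[-6,0,-8],"delta_rot":[0,0,0],"fingers":0},{"xyz":[-8,0,-8],"delta_rot":[0,0,0],"fingers":0},{"xyz":[-8,0,-8],"delta_rot":[0,0,0],"fingers":0}]}}

```text
clock: 43.25
tcp_pos: [0.5318, -0.1043, 0.2231]
orientation: [-2.263, -2.174, 0.008]
contact_force: [0.2, -0.5, 0.2]
grip_width: 0.0852
```

```bash
python3 -c "
from h import *
import pickle
imaging.grab_frame('wrist');imaging.grab_frame('wrist')
C=cam('wrist');im=imaging.grab_frame('wrist');show(im,'w35');pickle.dump((C,im),open('w35.pkl','wb'))
gon(cw(-.120,-.075,.0405),-1.9);print(wc(pose()[0]))
"
```

```text
clk 43.40 tcp [ 0.5315 -0.0986  0.2203] jaw -1.9 F [ 0.4265  1.2755 -0.5655] w 0.0854 j [-0.7101  0.4192  1.0173  1.9277 -0.4125  1.0343  0.456 ]
 dxyz cm [ 8.1204  0.2226 17.9863] [-0.6117 -0.0412 -0.036 ]
[-0.1204 -0.1563]
```

View pics/w35.png

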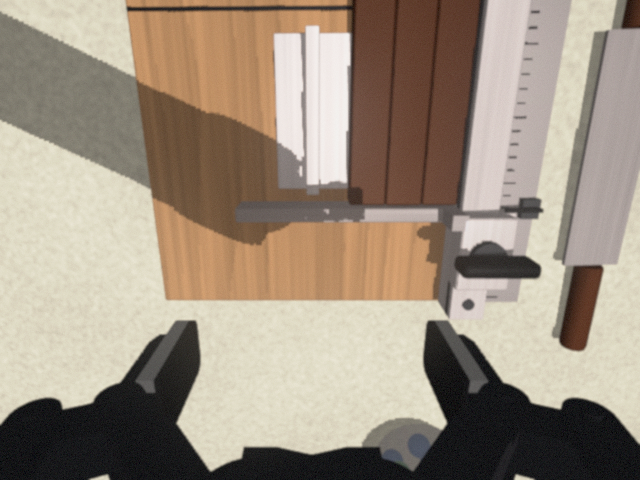

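```bash
python3 -c "
from h import *
import pickle
C,im=pickle.load(open('w35.pkl','rb'))
show(im,'w35b',(260,0,420,225),2.6)
show(im,'w35c',(420,180,560,310),5)
"
```

```text
(no output)
```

View pics/w35b.png

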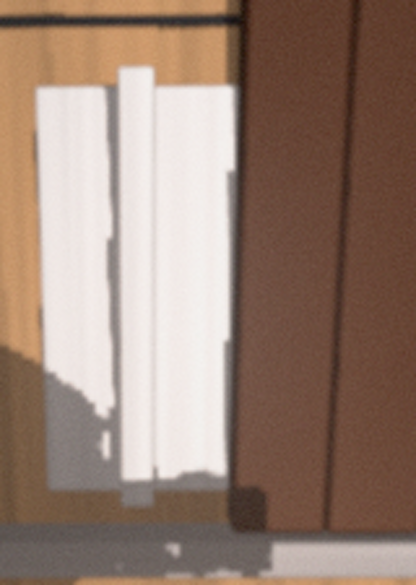

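View pics/w35c.png

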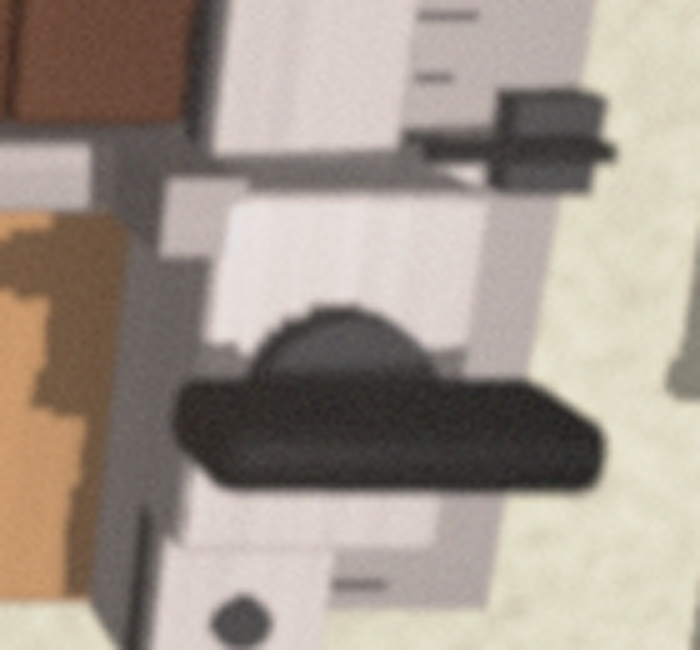

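```bash
python3 -c "
from h import *
im=imaging.grab_frame('scene');show(im,'s36',(120,140,520,370),2)
"
```

>>> {"method": "jog_arm", "body": {"rows": [{"xyz":[-3,-1,-1],"delta_rot":[0,0,0],"fingers":0},{"xyz":[-6,-2,-2],"delta_rot":[0,0,0],"fingers":0},{"xyz":[-9,-3,-2],"delta_rot":[0,0,0],"fingers":0},{"xyz":[-12,-4,-2],"delta_rot":[0,0,0],"fingers":0},{"xyz":[-15,-5,-2],"delta_rot":[0,0,0],"fingers":0}]}}

```text
clock: 43.87
tcp_pos: [0.4768, -0.246, 0.2402]
orientation: [-2.248, -2.181, 0.012]
contact_force: [0.4, -0.4, -0.4]
grip_width: 0.0856
```

```bash
python3 -c "
from h import *
im=imaging.grab_frame('top');show(im,'t36',(260,160,420,310),4)
print(pose()[0])
"
```

```text
[ 0.4731 -0.2529  0.241 ]
```

View pics/s36.png

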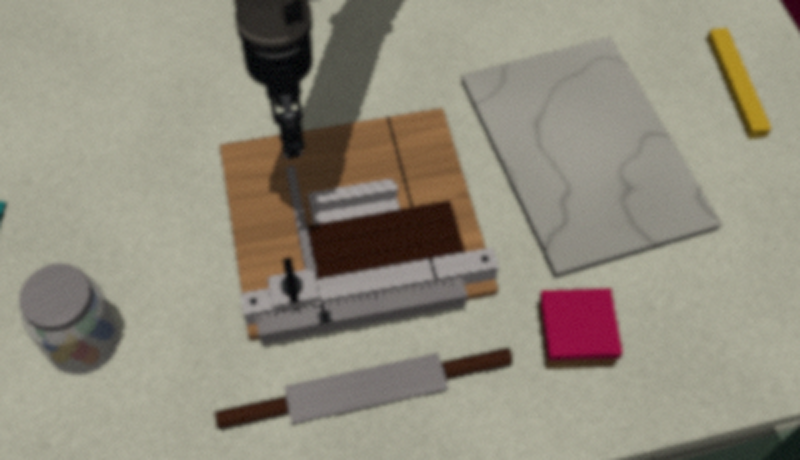

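View pics/t36.png

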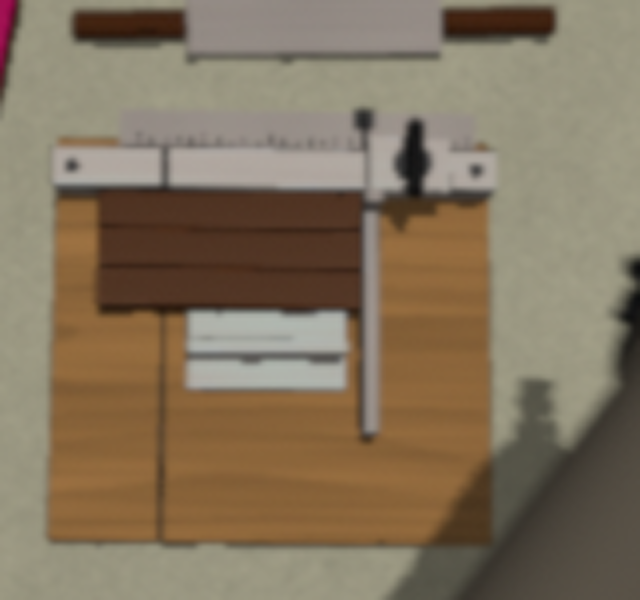

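```bash
python3 -c "
from h import *
print(r.hand_in())
"
```

```text
the job is handed in; nothing more can be done
None
```

The cutter is set up and the job is handed in, at about 44 s of the 210 s allowed. There is no verdict to report, because the hand-in gives none.

- **Stop and clamp:** I slid the length stop about 50 mm. The close-up after the slide put the pointer within about 0.3 mm of the clip's ridge, and both later close-ups still showed them in line. The clamp lever was turned clockwise until it resisted at its end, and it now lies across the fence.
- **Fudge bars:** Only three brown bars were present, and all three are on the board. Each was pushed against the stop with 7–10 N, below the 13 N that would move it, and then pushed in towards the fence. The pushes ended at −44, −74 and −104 mm, which is the 30 mm spacing of tightly packed bars. Their left ends are level.
- **Straightedge:** The aluminium one lies flat and flush along the front bar. It spans about −138 to −18 mm, clear of the stop (about −150 mm) and the slot (0).
- **Left alone:** The knife, jar, gift box, yellow bar and teal look-alike were not touched, and in the last camera views the knife, jar, gift box and yellow bar stood where they started. The teal look-alike was mostly out of frame there.

No check failed or disagreed, but I did not view the bars' right ends square-on. That they butt against the stop rests on the contact forces and the level left ends.

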